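Load the cork pad press, snap its flap shut and pin its sprung hold-down wheel

ROBOT

A 7-joint arm with a two-finger parallel gripper is mounted at the origin on the work surface. World frame = base frame: x ahead of the robot, y to its left, z up, the work surface at z = 0. Lengths are in m, angles in rad, forces in N, time in s.
With the tool pointing down it reaches from about 0.4 to 0.85 m from the base axis. Payload 4.5 kg.
Tool frame: the origin (TCP) lies at the very end of the fingers, on their centre line; the grasp point (between the pads) lies 19 mm behind it; z points along the fingers, y is the direction in which the jaws open and shut (so a half turn about z gives the same grasp; the last joint's range is limited). The gripper opens to 88 mm and grips with 3 to 60 N. Pads are 18 mm wide; open, the fingers measure 123 mm over their backs; the gripper's body (75 mm by 187 mm) begins 45 mm behind the grasp point.
Start: joints at [1.233, 0.689, -0.195, 1.565, 0.157, 0.902, -0.215], TCP at [0.227, -0.582, 0.239] pointing down, gripper open.
Joint ranges: [-3.01, 3.01], [-0.46, 2.08], [-1.47, 1.51], [0.13, 2.56], [-1, 4.14], [0.04, 2.09], [-2.66, 2.66]. Speed limits (rad/s): [2.57, 2.57, 3.14, 3.14, 3.14, 3.14, 3.14].

INTERFACE

Orientations are given as a unit quaternion [x, y, z, w].
In Python, from plant import telemetry, imaging, r gives the robot as it stands.
- The arm moves only by the shell command python3 -m creep 'ROWS' [FORCE]. ROWS is JSON, a list of rows, each a list of 5 numbers: the closure in counts, from 0 (fully open) to 255 (shut), then the shift along the tool's x, y, z in m, then the turn about the tool's z in degrees. In form: [[fingers, x, y, z, yaw], ...]. A call has 1 to 10 rows; each row is the pose to reach, as a shift and turn from the pose commanded when the call began, along the tool's axes at that moment; what a row does not reach only later rows make up. A row lasts 1/8 s, in which the tool goes at most 62.5 mm and 10.7 degrees, less where a joint would pass 70% of its speed; a pose out of reach is approached as far as the arm can. A call with a gripper value outside its range is refused whole. The fingers move at their own pace and stop on an object; FORCE is the grip in N (left out, the last holds). Time passes only in rows, so rows that repeat a pose let the fingers close. It gives the time, the measured TCP pose, the force and the opening at its end, in the units of the state.
- telemetry.get_state(): the state, without advancing time (a new reading comes with each control period).
- imaging.snapshot(name): name is "side" or "top" or "wrist"; returns a dict with "image" (400x640x3 uint8, blue, green, red), "camera_matrix" (3x3 intrinsics, pixels), "R" (3x3) and "t" (3): a world point X has camera coordinates R X + t; the wrist camera has in their place "hand_eye" (4x4, takes a point from camera to tool coordinates, whose origin is the TCP and whose axes are the flange's). Camera axes: x right, y down, z forward; pixel columns grow to the right and rows downward; lengths in m; the calibration is good to about 2 mm. A picture is of the moment at which its call begins: read the wrist's pose just before it. There is no depth.
- r.finish_job(): hands the job in, once; it reports no verdict.
Trained networks look in a picture, given as the dict that the camera call returned (one of the last four; its "shot" number tells which), for a name from the list of things; names that differ only in an ending like _2 or _b are one class to them, and where a whole thing is asked for, a point or a joint stands for the part that bears it (a point fixed in the world has none). Each returns a list of dicts, best first, with "score" (0 to 1); they miss things now and then, are a little off and sometimes report something else, mostly with a low value. They report only what shows in the picture. A call takes as long as a camera call. They do not tell look-alikes from the thing itself.
- imaging.boxes_of(picture, target): "rect" ([left, top, right, bottom] in pixels, round what is visible of it).
- imaging.trace(picture, target): "pixels" (400x640 bool, what is visible of it) and "rect" ([left, top, right, bottom] in pixels, round what is visible of it).
- imaging.place_of(picture, target): "location" ([row, column] in pixels: a listed point, or the origin of a listed thing).
The state is a dict: "clock": time; "q": joint angles; "qd": joint speeds; "joint_torque": joint torques, N m; "tool_pos": TCP position; "eef_rot": TCP orientation; "contact_force": force on the tool from outside, world axes, zero at the start; "moment": the same for the moment, N m; "opening": opening from 0.0 (shut) to 1.0 (fully open).
Only numpy, scipy, OpenCV 4.12 (cv2) and the standard library are available. Lean on these libraries where they do the work, as an engineer would, in place of code of your own. Each camera call takes 0.05 s, during which the arm holds its last target.

TASK

Lay every loose cork pad blank in the recessed bin of the press, then press the tin flap shut until it snaps past its catch. Then take the red-headed pin, stand its foot in the fork of the sprung green wheel, turn the wheel against its spring with it so that the brass dog swings over the flap, hold it there and drop the pin fully home in the lock hole, so that the wheel stays wound when you let go. Never let the wound wheel fly back, and leave the bell, cup, key and pad slick where they are.

Things in the scene. Friction and masses are not known exactly. Their poses are not given: they have to be found in the camera images.
- pad0_mid (a point): Cork pad blank (4 to 6 of the six are present, different from start to start): block 64 x 36 x 14 mm, 25 g, lying flat on the bench; this point is its centre, its x axis runs along the 64 mm length, y across the 36 mm width, z up.
- pad1_mid (a point): Cork pad blank (4 to 6 of the six are present, different from start to start): block 64 x 36 x 14 mm, 25 g, lying flat on the bench; this point is its centre, its x axis runs along the 64 mm length, y across the 36 mm width, z up.
- pad2_mid (a point): Cork pad blank (4 to 6 of the six are present, different from start to start): block 64 x 36 x 14 mm, 25 g, lying flat on the bench; this point is its centre, its x axis runs along the 64 mm length, y across the 36 mm width, z up.
- pad3_mid (a point): Cork pad blank (4 to 6 of the six are present, different from start to start): block 64 x 36 x 14 mm, 25 g, lying flat on the bench; this point is its centre, its x axis runs along the 64 mm length, y across the 36 mm width, z up.
- pad4_mid (a point): Cork pad blank (4 to 6 of the six are present, different from start to start): block 64 x 36 x 14 mm, 25 g, lying flat on the bench; this point is its centre, its x axis runs along the 64 mm length, y across the 36 mm width, z up.
- pad5_mid (a point): Cork pad blank (4 to 6 of the six are present, different from start to start): block 64 x 36 x 14 mm, 25 g, lying flat on the bench; this point is its centre, its x axis runs along the 64 mm length, y across the 36 mm width, z up.
- bin_floor (a point): Centre of the inner floor of the recessed bin (10 mm above the bench) in the cream press, which is fixed to the bench. Its x axis points to the flap's hinge (away from the robot, turned up to 0.25 rad either way), y towards the left side of the press, z up: these are the press's own axes. The bin is 116 mm (x) by 156 mm (y) inside and 48 mm deep, walls 10 mm thick; two lanes of up to three stacked blanks lying along x fit well.
- flap (a joint): Opening angle of the tin flap over the bin (rad): 0 shut, 1.42 to 1.7 at the start (about upright, at the far side of the bin). The hinge is stiff (about 0.11 N m), so the flap stays where it is left. Over the last 0.1 rad a sprung catch at the middle of the front edge resists with about 8 N at the edge, then the flap snaps past it and is held shut; left short of this it stays ajar, about 15 mm at the front edge.
- flap_lip (a point): Point on the flap's outer face (the upper face when shut), mid-width, 130 mm from the hinge and 16 mm from the free edge; it moves with the flap. Its x axis points along the flap to the hinge, its z out of the outer face. The flap is 146 mm long, 172 mm wide, 4 mm thick; push its outer face towards the robot and down to shut it.
- flap_hinge (a point): Point on the flap's hinge line, mid-width; the line runs along the y axis of the press, 62 mm above the bench. Axes as the press's.
- wheel (a joint): Angle of the sprung hold-down wheel (rad): 0 at its rest stop, grows clockwise seen from above, stops at 1.4. The spring always drives it back to 0: 0.07 N m at rest rising to 0.22 N m when wound. At 1.2 the middle of the fork stands over the lock hole; with the pin home the play in the fork lets it settle at about 1.15.
- wheel_axis (a point): Point on the vertical axis of the wheel, at the height of the press's flat top (58 mm above the bench). The wheel disc has 45 mm radius; hub and brass dog (105 mm long, at right angles to the fork, swinging 8 mm above the shut flap's right edge when wound) reach 28 mm above the flat top. Axes as the press's.
- fork (a point): Middle of the wheel's fork, where the pin goes: two green prongs 11 mm wide, pointing out from the wheel, 18 mm apart, between 41 and 83 mm from the wheel axis, 3 to 17 mm above the flat top. The point is 64 mm from the axis, 10 mm above the flat top; it moves with the wheel.
- lock_hole (a point): Mouth of the lock hole in the press's flat top, 58 mm above the bench, 64 mm from the wheel axis: 15 mm in diameter, 34 mm deep, vertical, slightly chamfered. Axes as the press's.
- pin_head (a point): Centre of the locking pin's red head, a block 22 x 22 mm and 44 mm tall with faces square to this point's x and y axes; z points up along the pin. Below the head is a steel shank 12 mm in diameter and 64 mm long. 90 g. At the start the pin stands upright, loose, 30 mm deep in a wooden block (60 x 60 x 42 mm, fixed), the head centre about 98 mm above the bench.
- pin_foot (a point): Bottom end of the pin's shank, 86 mm below the head's centre; z axis up along the pin.
- pin: The locking pin itself; its origin is the bottom of its shank.
- bell: Bystander: black plastic clarinet bell standing on its wide mouth, 76 mm across, 112 mm tall; origin at the centre of its underside.
- cup: Bystander: pewter cup, 72 mm across, 85 mm tall; origin at the centre of its underside.
- throat_key: Bystander: chrome key lying flat, about 105 mm long; origin under its middle.
- slick: Bystander: yellow-handled pad slick lying flat, 170 mm long; origin under its middle.
There are look-alikes about, which are no part of the job. What is shaped like the part that bears pad4_mid but black, blue or purple is not meant.

How it is judged:
On the way, in this order (a step that is already met when the one before it is completed fails the run):
1. every cork pad blank lies in the bin (x of pad0_mid in the frame of bin_floor between -0.06 and 0.06 m and y of pad0_mid in the frame of bin_floor between -0.08 and 0.08 m and z of each of pad0_mid, pad1_mid, pad2_mid, pad3_mid, pad4_mid, pad5_mid in the frame of bin_floor below 0.046 m and x of pad1_mid in the frame of bin_floor between -0.06 and 0.06 m and y of pad1_mid in the frame of bin_floor between -0.08 and 0.08 m and x of pad2_mid in the frame of bin_floor between -0.06 and 0.06 m and y of pad2_mid in the frame of bin_floor between -0.08 and 0.08 m and x of pad3_mid in the frame of bin_floor between -0.06 and 0.06 m and y of pad3_mid in the frame of bin_floor between -0.08 and 0.08 m and x of pad4_mid in the frame of bin_floor between -0.06 and 0.06 m and y of pad4_mid in the frame of bin_floor between -0.08 and 0.08 m and x of pad5_mid in the frame of bin_floor between -0.06 and 0.06 m and y of pad5_mid in the frame of bin_floor between -0.08 and 0.08 m), for 0.2 s.
2. the flap is shut past its catch (value of joint flap below 0.03 rad), for 0.2 s.
3. the wheel is wound until its fork stands over the lock hole (value of joint wheel above 1.08 rad), for 0.1 s.
4. the pin is home in the lock hole with the wheel still wound (horizontal distance between pin_foot and lock_hole below 0.006 m and z of pin_foot in the frame of lock_hole below -0.024 m and angle between pin_foot's own z axis and vertical below 0.2 rad and value of joint wheel above 1.08 rad), for 0.2 s.
At the end, for the whole second after the job is handed in: All present blanks in the bin (centres inside its walls, under 46 mm above its floor); flap under 0.03 rad; wheel 1.08 to 1.3 rad, held by the pin: foot within 6 mm of the lock hole's centre, 24 mm deep or more, tilt under 0.2 rad, at rest, released (all of step 1 and all of step 4 and value of joint flap below 0.03 rad and value of joint wheel below 1.3 rad and linear speed of pin below 0.03 m/s); the robot touches nothing.
It fails at once if the wound wheel flies back (velocity of joint wheel below -8 rad/s).
It fails at once if the bell is pushed from its place by more than 40 mm (distance of bell from where it was at the start of the episode above 0.04 m).
It fails at once if the cup is pushed from its place by more than 40 mm (distance of cup from where it was at the start of the episode above 0.04 m).
It fails at once if the throat key is pushed from its place by more than 40 mm (distance of throat_key from where it was at the start of the episode above 0.04 m).
It fails at once if the slick is pushed from its place by more than 40 mm (distance of slick from where it was at the start of the episode above 0.04 m).
Of pad0, pad1, pad2, pad3, pad4, pad5 only 4 to 6 are there at a start; the rules pass over those that are not, and their reading is None.
At some moment in a run one of pad0, pad1, pad2, pad3, pad4, pad5 may be knocked a few centimetres aside while the robot is not near it.
It also fails if it takes over 210 s, if anything falls off the work surface, if the arm or the gripper's body presses on something with over 40 N, if the wrist force passes 120 N, or if a joint passes its speed limit or range.

## Working session

There is one attempt and no reset: what is moved stays moved. The work goes in short steps, Python scripts to look and compute and a shell command to move; the robot and the scene stay as the last step left them, time stands still between calls to the robot, and variables do not carry over. Pictures are saved under pics/ and viewed, and the job is handed in when it is done.

```bash
ls; mkdir -p pics
python3 - <<'E'
from plant import telemetry, imaging, r
import cv2
s=telemetry.get_state(); print(s['clock'],s['tool_pos'],s['eef_rot'],s['opening'],s['contact_force'])
for n in ('side','top','wrist'):
    p=imaging.snapshot(n); cv2.imwrite(f'pics/{n}0.png',p['image']); print(n,p['shot'],p['camera_matrix'],p.get('R'),p.get('t'),p.get('hand_eye'))
E
```

```text
pics
0.0 [ 0.22678582 -0.58172059  0.23790104] [ 9.82759232e-01  1.84887618e-01 -2.40359445e-04 -8.96232199e-04] 1.0008768341763674 [-0.38433007 -1.00478099 -0.27965567]
side 1 [[409.10704052   0.         320.13751601]
 [  0.         409.10704052 195.69763264]
 [  0.           0.           1.        ]] [[ 0.91795055 -0.39630039 -0.01768569]
 [-0.29131183 -0.6431629  -0.70815175]
 [ 0.26926603  0.65520034 -0.70583874]] [-0.4857909   0.24536207  0.92698715] None
top 2 [[516.00554408   0.         313.28779639]
 [  0.         516.00554408 198.77786812]
 [  0.           0.           1.        ]] [[-0.01517076 -0.99982813 -0.01065662]
 [-0.99241288  0.01635705 -0.12185694]
 [ 0.12201031  0.0087271  -0.99249046]] [0.08064008 0.56428042 1.35047603] None
wrist 3 [[323.05362045   0.         318.61966277]
 [  0.         323.05362045 201.0486138 ]
 [  0.           0.           1.        ]] None None [[-1.55987243e-03 -9.62136137e-01 -2.72564892e-01  6.91076817e-02]
 [ 9.99998645e-01 -1.64437750e-03  8.16124842e-05 -1.09473609e-03]
 [-5.26721895e-04 -2.72564395e-01  9.62137398e-01 -1.46272826e-01]
 [ 0.00000000e+00  0.00000000e+00  0.00000000e+00  1.00000000e+00]]
```

View pics/top0.png

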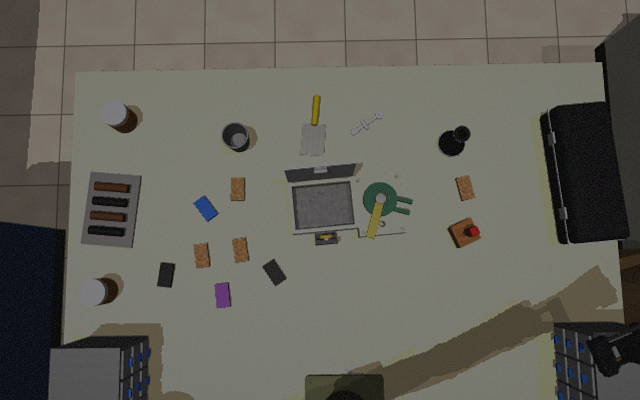

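View pics/side0.png

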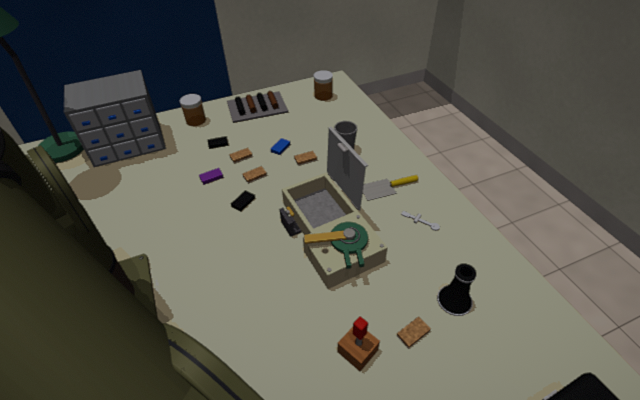

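View pics/wrist0.png

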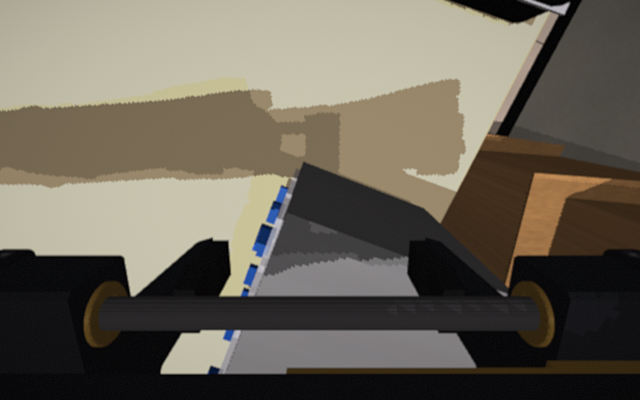

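The top view shows the press near (335,205) and four cork pads near (237,189), (201,255), (240,249) and (465,188). The pin block is at (465,233). The blue, black and purple blocks are look-alikes. Next I'll run the networks.

```bash
cat > h.py <<'E'
from plant import telemetry, imaging, r
import numpy as np, cv2
from scipy.spatial.transform import Rotation as Ro
from scipy.optimize import least_squares
def state(): return telemetry.get_state()
def snap(n):
    s=state(); p=imaging.snapshot(n)
    if n=='wrist':
        H=np.array(p['hand_eye']); Rt=Ro.from_quat(s['eef_rot']).as_matrix(); 
        Rc=Rt@H[:3,:3]; tc=Rt@H[:3,3]+np.array(s['tool_pos'])
        p['R']=Rc.T; p['t']=-Rc.T@tc
    p['K']=np.array(p['camera_matrix']);p['R']=np.array(p['R']);p['t']=np.array(p['t'])
    return p
def proj(p,X):
    c=(p['R']@np.atleast_2d(X).T).T+p['t']; u=(p['K']@c.T).T; return u[:,:2]/u[:,2:]
def ray(p,uv):
    d=p['R'].T@np.linalg.solve(p['K'],[uv[0],uv[1],1.]); return -p['R'].T@p['t'], d/np.linalg.norm(d)
def onz(p,uv,z):
    o,d=ray(p,uv); return o+d*(z-o[2])/d[2]
def tri(obs):
    A=np.zeros((3,3));b=np.zeros(3)
    for p,uv in obs:
        o,d=ray(p,uv);P=np.eye(3)-np.outer(d,d);A+=P;b+=P@o
    X=np.linalg.solve(A,b); return X,[np.round(proj(p,X)[0]-uv,1) for p,uv in obs]
def save(p,name,scale=1,crop=None,pts=()):
    im=p['image'].copy()
    for q in pts: cv2.drawMarker(im,(int(round(q[0])),int(round(q[1]))),(255,0,255),cv2.MARKER_CROSS,8,1)
    if crop: l,t,rr,b=crop; im=im[t:b,l:rr]
    im=cv2.resize(im,None,fx=scale,fy=scale,interpolation=cv2.INTER_CUBIC); cv2.imwrite('pics/'+name,im)
def place(p,n,k=1,mn=0.2):
    return [(np.array(d['location'])[::-1],round(d['score'],2)) for d in imaging.place_of(p,n) if d['score']>mn][:k]
def toolto(X,s=None):
    "shift in tool axes from present TCP to world X"
    s=s or state(); return Ro.from_quat(s['eef_rot']).as_matrix().T@(np.array(X)-s['tool_pos'])
E
python3 - <<'E'
from h import *
P={n:snap(n) for n in ('top','side')}
for n in ['pad0_mid','bin_floor','flap_lip','flap_hinge','wheel_axis','fork','lock_hole','pin_head','pin_foot','bell','cup','throat_key','slick']:
    a=place(P['top'],n,8); b=place(P['side'],n,8)
    print(n,[(x[0].round(1).tolist(),x[1]) for x in a],[(x[0].round(1).tolist(),x[1]) for x in b])
    if a and b and n!='pad0_mid': X,e=tri([(P['top'],a[0][0]),(P['side'],b[0][0])]); print('   ',X.round(4),e)
    if n=='pad0_mid':
        for x in a: print('  T',onz(P['top'],x[0],.007).round(3))
        for x in b: print('  S',onz(P['side'],x[0],.007).round(3))
print(state()['clock'])
E
```

```text
pad0_mid [([198.8, 253.8], 0.56), ([367.5, 121.9], 0.24)] [([239.1, 157.1], 0.48)]
  T [0.424 0.385 0.007]
  T [ 0.782 -0.082  0.007]
  S [0.415 0.373 0.007]
bin_floor [([320.9, 205.1], 0.96), ([239.2, 145.1], 0.59)] [([320.0, 215.0], 0.75)]
    [ 0.5516  0.0515 -0.001 ] [array([-0. ,  0.2]), array([ 0.2, -0. ])]
flap_lip [([321.8, 165.9], 0.65)] [([306.3, 159.6], 0.65), ([343.7, 148.2], 0.6), ([341.3, 188.8], 0.28)]
    [0.5741 0.0583 0.1996] [array([-3.6, 20.7]), array([19.9, -6. ])]
flap_hinge [([320.5, 177.1], 0.61)] [([339.1, 188.3], 0.64), ([318.2, 212.5], 0.44)]
    [0.6128 0.053  0.075 ] [array([-0.5,  1.7]), array([ 1.8, -0.4])]
wheel_axis [([377.9, 199.2], 0.95)] []
fork [([402.7, 204.5], 0.66), ([463.9, 190.9], 0.56)] [([353.2, 256.6], 0.84)]
    [ 0.5417 -0.1604  0.0773] [array([ 0. , -0.1]), array([-0.1,  0. ])]
lock_hole [([381.9, 219.9], 0.68), ([320.2, 178.8], 0.58), ([463.5, 233.5], 0.5)] [([323.1, 248.9], 0.71)]
    [ 0.4981 -0.1053  0.0649] [array([-0.5,  2. ]), array([ 2.3, -0.5])]
pin_head [([472.0, 232.0], 0.67)] [([356.8, 330.4], 0.54)]
    [ 0.4652 -0.3293  0.0977] [array([-0.1,  0.5]), array([ 0.6, -0.1])]
pin_foot [([462.0, 236.0], 0.48)] [([358.9, 348.0], 0.57)]
    [ 0.4663 -0.3282  0.0176] [array([ 0.7, -2.2]), array([-3.1,  0.5])]
bell [([451.8, 143.3], 0.82)] [([455.4, 300.3], 0.76)]
    [ 0.7188 -0.3145  0.0079] [array([ 0.3, -0.6]), array([-0.9,  0.1])]
cup [([238.9, 143.1], 0.74)] [([343.2, 147.7], 0.67)]
    [0.7276 0.2756 0.0114] [array([ 0. , -0.1]), array([-0.1,  0. ])]
throat_key [([365.6, 123.6], 0.76)] [([422.1, 217.5], 0.67)]
    [ 0.781  -0.0788  0.0144] [array([ 0.9, -2. ]), array([-2.2,  0.4])]
slick [([199.1, 250.7], 0.75)] [([388.8, 186.4], 0.8), ([359.6, 329.4], 0.67)]
    [0.5975 0.2108 0.0505] [array([ 61.7, -63.7]), array([-76.1, -25.1])]
1.55
```

```bash
cat >> h.py <<'E'
def corkmask(p):
    hsv=cv2.cvtColor(p['image'],cv2.COLOR_BGR2HSV); 
    return cv2.inRange(hsv,(3,90,90),(18,255,255))
def pads(p,z=.014,amin=100):
    m=corkmask(p); m=cv2.morphologyEx(m,cv2.MORPH_CLOSE,np.ones((5,5)))
    out=[]
    for c in cv2.findContours(m,cv2.RETR_EXTERNAL,cv2.CHAIN_APPROX_NONE)[0]:
        if cv2.contourArea(c)<amin: continue
        W=np.array([onz(p,q[0],z)[:2] for q in c],np.float32)
        (cx,cy),(w,h),a=cv2.minAreaRect((W*1000).astype(np.float32))
        if w<h: w,h=h,w; a+=90
        out.append(((cx,cy),(w,h),(a+90)%180-90,c.reshape(-1,2).mean(0)))
    return out
E
python3 - <<'E'
from h import *
p=snap('top')
for o in pads(p): print(np.round(o[0],1),np.round(o[1],1),round(o[2],1),o[3].round())
q=snap('side')
for o in pads(q,amin=40): print('S',np.round(o[0],1),np.round(o[1],1),round(o[2],1),o[3].round())
save(p,'top1.png',2.5,(180,120,500,320))
E
```

```text
[419.9 376.6] [62.1 34.5] 7.1 [201. 255.]
[433.2 272.4] [62.4 35.2] 8.8 [240. 250.]
[ 471.8 -338.4] [65.1 60.6] -64.7 [466. 232.]
[599.9 280.3] [58.7 33. ] 0.1 [237. 188.]
[ 592.7 -342.3] [61.7 34. ] 12.4 [465. 187.]
S [ 478.8 -316. ] [62.1 62. ] -66.1 [360. 344.]
S [ 594.7 -340.9] [63.3 34.6] 13.0 [414. 331.]
S [434.4 275.2] [63.2 34. ] 8.8 [254. 173.]
S [600.9 283.8] [63.4 34.2] -1.2 [305. 156.]
S [420.7 380.1] [63.4 33.7] 8.7 [240. 154.]
```

View pics/top1.png

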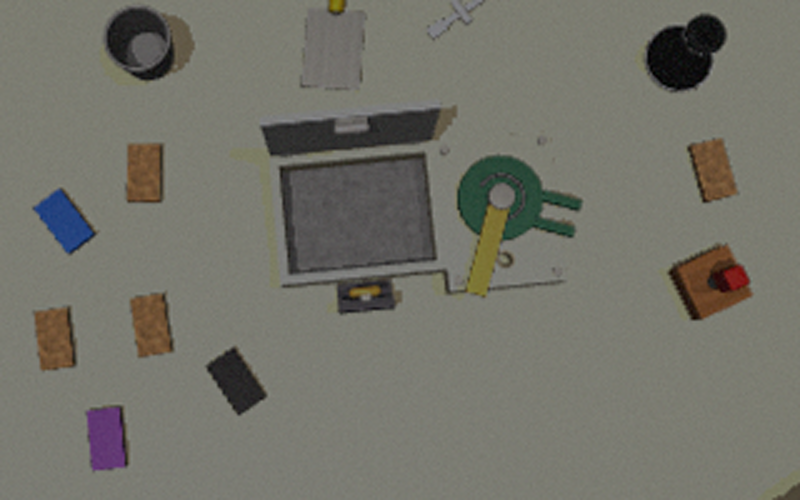

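```bash
cat >> h.py <<'E'
def press2w(T,X):
    c,s=np.cos(T[2]),np.sin(T[2]); X=np.atleast_2d(X); return np.c_[T[0]+c*X[:,0]-s*X[:,1],T[1]+s*X[:,0]+c*X[:,1],X[:,2]]
E
python3 - <<'E'
from h import *
p=snap('top'); q=snap('side')
uv=np.array([[282,167],[426,153],[437,258],[290,271]])/2.5+[180,120]
X=np.array([[58,78,58],[58,-78,58],[-58,-78,58],[-58,78,58]])/1e3
f=least_squares(lambda T:(proj(p,press2w(T,X))-uv).ravel(),[.55,.05,0])
T=f.x; print(T.round(4),np.degrees(T[2]),f.fun.round(1))
print('rim z0.058 corners',[onz(p,u,.058)[:2].round(3) for u in uv])
print('hole',onz(p,np.array([505,259])/2.5+[180,120],.058).round(4),'axis',onz(p,np.array([502,196])/2.5+[180,120],.086).round(4))
fl=np.array([[58,78,10],[58,-78,10],[-58,-78,10],[-58,78,10]])/1e3
save(q,'side1.png',3.5,(240,110,460,270),np.r_[proj(q,press2w(T,X)),proj(q,press2w(T,fl))])
save(p,'top2.png',4,(270,140,430,260),np.r_[proj(p,press2w(T,X)),proj(p,press2w(T,fl))])
E
```

```text
[0.5463 0.0449 0.0752] 4.308840839286934 [-0.7 -1.   0.4 -0.8  0.4  0.8 -0.1  1. ]
rim z0.058 corners [array([0.596, 0.125]), array([ 0.608, -0.028]), array([ 0.496, -0.036]), array([0.485, 0.118])]
hole [ 0.4942 -0.1076  0.058 ] axis [ 0.5573 -0.1031  0.086 ]
```

View pics/side1.png

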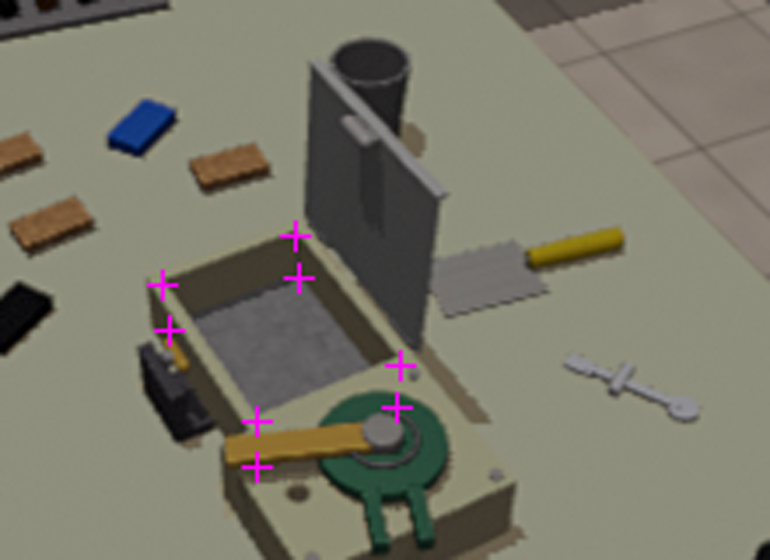

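View pics/top2.png

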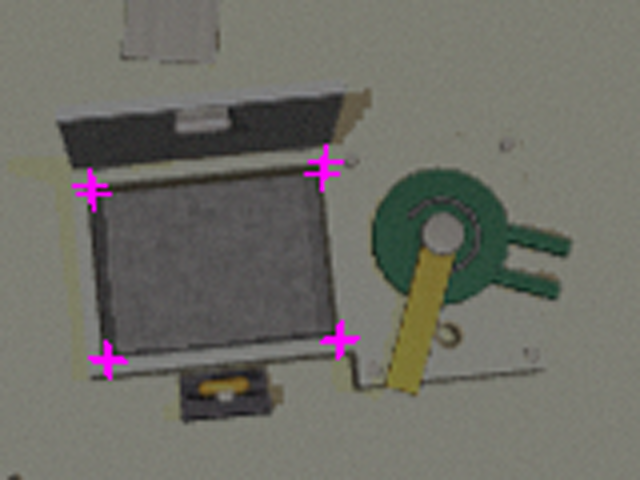

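The fitted press frame (0.546, 0.045, yaw 4.3°) lines up in both views to about 1–2 px. The lock hole sits 63 mm from the wheel axis along −x of the press, which agrees with the text. I'll take the right-hand pad first.

Run:
```python
from h import *
s=state(); print(s['clock'],toolto([.593,-.3415,.16]).round(4), Ro.from_quat(s['eef_rot']).as_euler('ZYX',degrees=True))
```

```text
1.75 [ 0.4284 -0.0914  0.0787] [2.13048666e+01 7.07396472e-04 1.79995710e+02]
```

```bash
python3 -m creep '[[90,0.06,-0.01,0,0],[90,0.12,-0.03,0,4],[90,0.18,-0.045,0,8.8],[90,0.24,-0.06,0.02,8.8],[90,0.3,-0.07,0.04,8.8],[90,0.36,-0.085,0.06,8.8],[90,0.4284,-0.0914,0.0787,8.8],[90,0.4284,-0.0914,0.0787,8.8],[90,0.4284,-0.0914,0.0787,8.8]]' 20
python3 - <<'E'
from h import *
s=state(); print(s['q'],Ro.from_quat(s['eef_rot']).as_euler('ZYX',degrees=True),s['opening'])
p=snap('wrist'); save(p,'w1.png')
for o in pads(p,amin=400): print(np.round(o[0],1),np.round(o[1],1),round(o[2],1),o[3].round())
p=snap('top')
for o in pads(p): print('T',np.round(o[0],1),np.round(o[1],1),round(o[2],1),o[3].round())
E
```

```text
clock: 2.88
tool_pos: [0.5934, -0.3407, 0.1595]
eef_rot: [0.994, 0.11, -0.0, -0.0]
contact_force: [-0.4, -0.5, 0.5]
opening: 0.652
[ 0.4983857   0.85740083 -0.08888938  1.4407129   0.0897279   0.8481997
 -0.97001456] [ 1.26127854e+01  3.75743127e-02 -1.79977302e+02] 0.6515370704019917
[ 578.1 -344.2] [35.3 34.2] -78.3 [318. 204.]
T [419.6 376.4] [62.8 34.8] 7.1 [201. 255.]
T [433.2 272.5] [62.4 35.4] 8.8 [240. 250.]
T [598.7 280.3] [61. 33.] 0.1 [237. 189.]
```

View pics/w1.png

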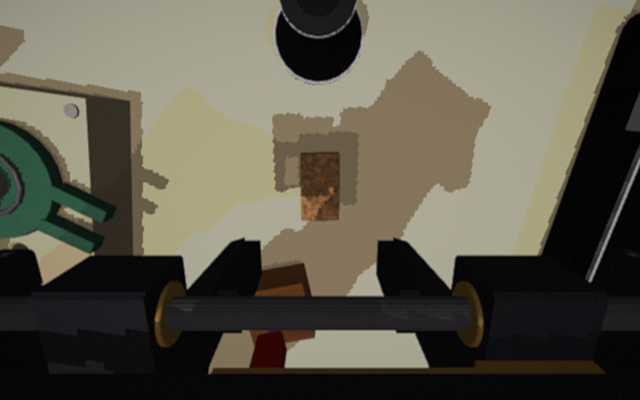

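Run:
```python
from h import *
p=snap('wrist')
C=np.array([onz(p,u,.014)[:2] for u in [(301,153),(339,152.5),(339,220),(301,220)]])
print(C.round(4),C.mean(0),toolto([*C.mean(0),.002]))
d=(C[0]-C[3]);print(np.degrees(np.arctan2(d[1],d[0])),np.linalg.norm(d),np.linalg.norm(C[0]-C[1]))
d=(C[1]-C[2]);print(np.degrees(np.arctan2(d[1],d[0])))
```

```text
[[ 0.6179 -0.321 ]
 [ 0.6257 -0.3544]
 [ 0.5629 -0.3692]
 [ 0.5552 -0.3336]] [ 0.59042631 -0.34455507] [-4.83839599e-04  4.51257755e-05  1.58612581e-01]
11.412964540308597 0.06400779363937865 0.03432512574632597
13.260000447286993
```

Run:
```python
from h import *
s=state(); print(s['tool_pos'],s['clock'],s['qd'])
```

```text
[ 0.5910488  -0.3440934   0.16061143] 3.025 [ 0.00726983 -0.00641491 -0.00192438 -0.00158311 -0.00320659 -0.00235283
 -0.0008746 ]
```

Run:
```python
from h import *
for i in range(5):
    s=state(); print(s['tool_pos'].round(4) if hasattr(s['tool_pos'],'round') else s['tool_pos'],s['clock'],np.array(s['contact_force']).round(2)); imaging.snapshot('wrist')
```

```text
[ 0.591  -0.3441  0.1606] 3.025 [ 0.57 -0.16  0.79]
[ 0.5912 -0.3441  0.1607] 3.075 [ 0.08  0.01 -0.31]
[ 0.5914 -0.3438  0.1608] 3.125 [0.33 0.4  0.05]
[ 0.5917 -0.3433  0.1607] 3.175 [0.34 0.97 0.23]
[ 0.592  -0.3429  0.1606] 3.225 [ 0.53 -1.15 -0.89]
```

```bash
python3 -m creep '[[90,0,0,0.05,0],[90,0,0,0.10,0],[90,0,0,0.135,0],[90,0,0,0.15,0],[90,0,0,0.157,0],[90,0,0,0.157,0],[255,0,0,0.157,0],[255,0,0,0.157,0],[255,0,0,0.157,0],[255,0,0,0.157,0]]' 20
python3 -m creep '[[255,0,0,0,0],[255,0,0,-0.04,0],[255,0,0,-0.09,0],[255,0,0,-0.14,0],[255,0,0,-0.14,0]]' 20
python3 - <<'E'
from h import *
s=state(); print(s['tool_pos'],s['opening'],s['q'])
p=snap('wrist'); save(p,'w2.png')
E
```

```text
clock: 4.53
tool_pos: [0.5935, -0.3418, 0.004]
eef_rot: [0.994, 0.109, 0.001, 0.0]
contact_force: [-0.6, 0.6, 5.3]
opening: 0.408
clock: 5.15
tool_pos: [0.5958, -0.343, 0.1476]
eef_rot: [0.994, 0.109, 0.004, 0.002]
contact_force: [-0.2, -0.7, 0.3]
opening: 0.406
[ 0.59576404 -0.34302481  0.14762988] 0.40613805970936767 [ 0.49963458  0.87176462 -0.08835783  1.44877704  0.09321394  0.81606199
 -0.97366837]
```

View pics/w2.png

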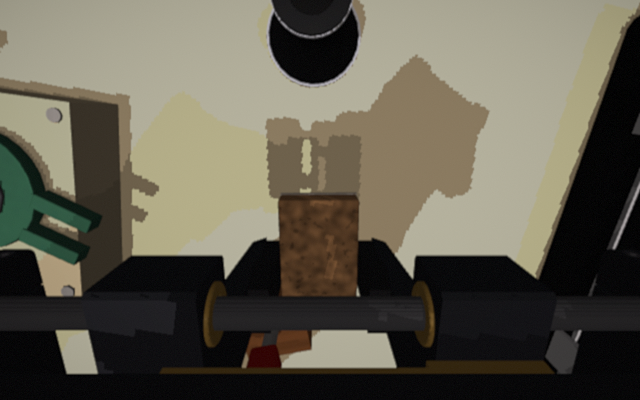

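The pad is held (opening 0.406, which is 36 mm). Next is the right lane of the bin.

```bash
cat >> h.py <<'E'
TP=np.array([.5463,.0449,.0752])
def sh(cur,tgt):
    "cur,tgt=(x,y,z,yawdeg) commanded; -> tool shift + tool yaw"
    a=np.radians(cur[3]);d=np.array(tgt[:3])-np.array(cur[:3]); w=(tgt[3]-cur[3]+180)%360-180
    return np.round([np.cos(a)*d[0]+np.sin(a)*d[1],np.sin(a)*d[0]-np.cos(a)*d[1],-d[2],-w],4)
def pw(x,y,z): return press2w(TP,[x,y,z])[0]
E
python3 - <<'E'
from h import *
c=(.593,-.3415,.143,12.5)
g=pw(-.014,-.032,.15);print(g)
print(sh(c,(*g[:2],.2,184.3)))
E
```

```text
[0.5347437  0.01193863 0.15      ]
[ 1.960e-02 -3.577e-01 -5.700e-02 -1.718e+02]
```

```bash
python3 -m creep '[[255,0,0,-0.03,-10],[255,0,-0.02,-0.057,-20],[255,0,-0.06,-0.057,-30],[255,0,-0.1,-0.057,-40],[255,0,-0.14,-0.057,-50],[255,0,-0.18,-0.057,-60],[255,0.01,-0.22,-0.057,-70],[255,0.01,-0.26,-0.057,-80],[255,0.015,-0.3,-0.057,-90],[255,0.02,-0.34,-0.057,-100]]'
python3 - <<'E'
from h import *
g=pw(-.014,-.032,.2)
a=np.radians(12.5);t=np.array([.02,-.34]);cx=.593+np.cos(a)*t[0]+np.sin(a)*t[1];cy=-.3415+np.sin(a)*t[0]-np.cos(a)*t[1]
s=state();print(cx,cy,s['tool_pos'],Ro.from_quat(s['eef_rot']).as_euler('ZYX',degrees=True),s['q'])
print(sh((cx,cy,.2,112.5),(*g,184.3)))
E
```

```text
clock: 6.45
tool_pos: [0.5374, -0.0041, 0.1983]
eef_rot: [0.553, 0.833, -0.001, -0.002]
contact_force: [-0.3, 1.5, -0.6]
opening: 0.402
0.5389364514034436 -0.005230565300460621 [ 0.53743694 -0.00408857  0.19833805] [ 1.12849824e+02 -9.04881665e-02 -1.79822679e+02] [ 0.25209892  0.67652133 -0.54823389  1.85893152  0.49799724  0.74955215
 -0.17343093]
[ 1.75e-02  2.70e-03 -0.00e+00 -7.18e+01]
```

```bash
python3 -m creep '[[255,0.0175,0.003,0,-10],[255,0.0175,0.003,0,-20],[255,0.0175,0.003,0,-30],[255,0.0175,0.003,0,-40],[255,0.0175,0.003,0,-50],[255,0.0175,0.003,0,-60],[255,0.0175,0.003,0,-70],[255,0.0175,0.003,0,-71.8],[255,0.0175,0.003,0,-71.8],[255,0.0175,0.003,0,-71.8]]'
python3 - <<'E'
from h import *
s=state();print(s['clock'],s['tool_pos'],Ro.from_quat(s['eef_rot']).as_euler('ZYX',degrees=True),s['q'])
p=snap('wrist'); save(p,'w3.png',1,None,proj(p,np.array([pw(x,y,z) for x in(-.058,.058) for y in (-.078,.078) for z in(.01,.058)])))
E
```

```text
clock: 7.7
tool_pos: [0.5348, 0.0121, 0.1998]
eef_rot: [-0.037, 0.999, -0.0, -0.0]
contact_force: [-0.1, 0.6, -0.3]
opening: 0.405
7.7 [0.53481077 0.01211438 0.19976097] [-1.75776544e+02 -2.74311021e-02 -1.79994394e+02] [ 0.4032011   0.76154582 -0.89005357  1.85863977  0.75392707  0.90004943
  0.78980147]
```

View pics/w3.png

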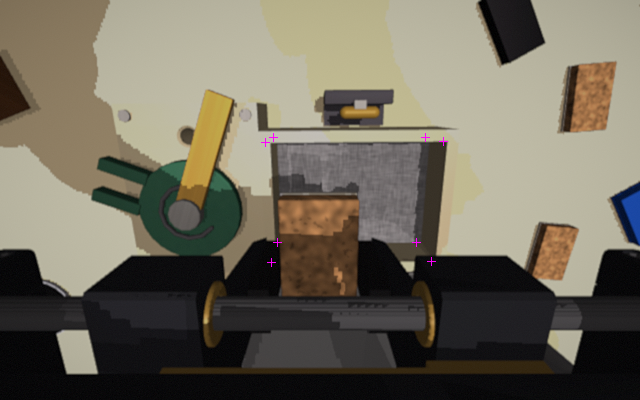

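Run:
```python
from h import *
p=snap('wrist'); save(p,'w4.png',3.5,(250,85,470,255))
```

```text
(no output)
```

View pics/w4.png

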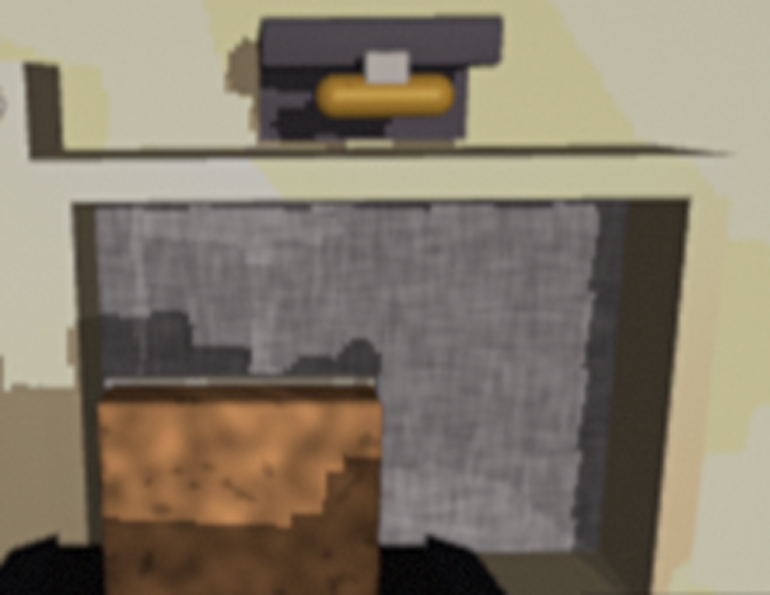

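Run:
```python
from h import *
p=snap('wrist')
uv=np.array([[73,203],[690,198],[575,550]])/3.5+[250,85]
X=np.array([[-58,-78,58],[-58,78,58],[58,78,10]])/1e3
f=least_squares(lambda T:(proj(p,press2w(T,X))-uv).ravel(),TP); print(f.x,f.fun.round(1))
print(state()['tool_pos'])
g=onz(p,uv[0],.058)-onz(p,uv[1],.058); print(np.linalg.norm(g))
```

```text
[0.54675896 0.04744076 0.06227946] [-1.6 -1.9 -1.   1.4  3.4  0.9]
[0.53497444 0.0121401  0.20006911]
0.15542927978802895
```

```bash
sed -i 's/^TP=.*/TP=np.array([.547,.0465,.068])/' h.py; python3 -m creep '[[255,0,0,0.05,0],[255,0,0.001,0.10,0],[255,0,0.001,0.14,0],[255,0,0.001,0.16,0],[255,0,0.001,0.172,0],[255,0,0.001,0.172,0],[128,0,0.001,0.172,0],[128,0,0.001,0.172,0],[128,0,0.001,0.172,0]]'
python3 - <<'E'
from h import *
print(state()['contact_force'],state()['opening'],state()['tool_pos'])
E
```

```text
clock: 8.98
tool_pos: [0.5353, 0.013, 0.0286]
eef_rot: [-0.037, 0.999, 0.0, 0.001]
contact_force: [-0.0, 0.5, -0.5]
opening: 0.502
[-0.02582462  0.54399956 -0.49014199] 0.502194810767014 [0.53531746 0.01302459 0.02859319]
```

```bash
python3 -m creep '[[128,0,0,-0.05,0],[128,0,0,-0.1,0],[128,0,0,-0.132,0],[90,0,0,-0.132,0]]'
python3 - <<'E'
from h import *
c=(.5347,.0129,.16,184.3)
p=snap('top')
for o in pads(p): print('T',np.round(o[0],1),np.round(o[1],1),round(o[2],1),o[3].round())
print(sh(c,(.4337,.2738,.16,188.8)))
p=snap('wrist'); save(p,'w5.png')
E
```

```text
clock: 9.48
tool_pos: [0.5364, 0.0135, 0.1625]
eef_rot: [-0.037, 0.999, 0.0, 0.003]
contact_force: [0.5, 0.7, -0.3]
opening: 0.589
T [419.7 376.4] [63.1 34.8] 7.1 [201. 255.]
T [433.  272.5] [62.9 35.5] 9.0 [240. 250.]
T [598.6 280.3] [61.4 33. ] 0.1 [237. 189.]
[ 0.0812  0.2677 -0.     -4.5   ]
```

View pics/w5.png

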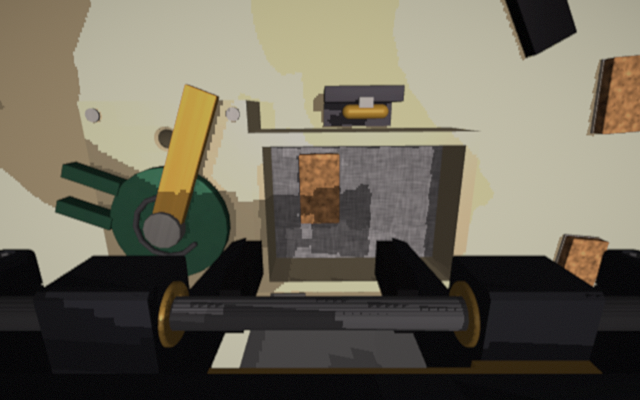

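```bash
python3 -m creep '[[90,0.01,0.05,0,0],[90,0.03,0.1,0,-2],[90,0.045,0.15,0,-4],[90,0.06,0.2,0,-4.5],[90,0.075,0.25,0,-4.5],[90,0.0812,0.2677,0,-4.5],[90,0.0812,0.2677,0,-4.5],[90,0.0812,0.2677,0,-4.5],[90,0.0812,0.2677,0,-4.5],[90,0.0812,0.2677,0,-4.5]]'
python3 - <<'E'
from h import *
s=state();print(s['tool_pos'])
p=snap('wrist'); save(p,'w6.png')
for o in pads(p,amin=400): print(np.round(o[0],1),np.round(o[1],1),round(o[2],1),o[3].round())
E
```

```text
clock: 10.82
tool_pos: [0.4343, 0.2728, 0.1598]
eef_rot: [-0.076, 0.997, -0.0, -0.0]
contact_force: [0.9, -0.7, 1.2]
opening: 0.647
[0.43434964 0.27280651 0.15982187]
[607.9 281.4] [44.9 36.3] -0.9 [303. 345.]
[419.2 378.4] [63.7 35.5] 7.6 [433. 189.]
[419.  271.8] [36.3 36.1] 8.6 [318. 170.]
```

View pics/w6.png

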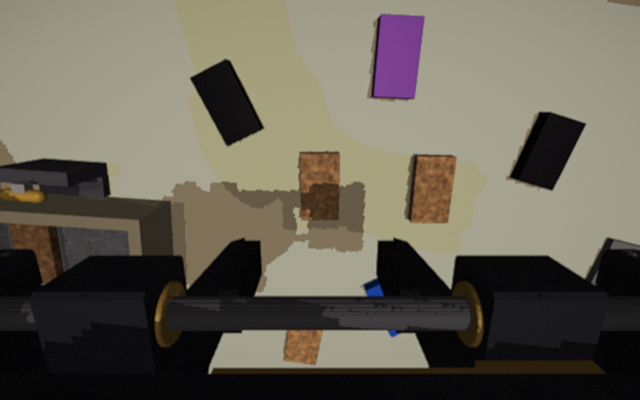

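The pad sits at (320,186), the same place as on the first grasp, so the arm is centred over it.

```bash
python3 -m creep '[[90,0,0,0.05,0],[90,0,0,0.10,0],[90,0,0,0.135,0],[90,0,0,0.15,0],[90,0,0,0.157,0],[90,0,0,0.157,0],[255,0,0,0.157,0],[255,0,0,0.157,0],[255,0,0,0.157,0],[255,0,0,0.157,0]]' 20
python3 -m creep '[[255,0,0,0,0],[255,0,0,-0.05,0],[255,0,0,-0.10,0],[255,0,0,-0.147,0],[255,0,0,-0.147,0]]' 20
python3 - <<'E'
from h import *
c=(.4337,.2738,.15,188.8)
g=pw(-.014,.036,.15); print(g,sh(c,(*g,184)))
E
```

```text
clock: 12.12
tool_pos: [0.4343, 0.2741, 0.0036]
eef_rot: [-0.077, 0.997, 0.0, 0.001]
contact_force: [0.2, -0.9, 6.0]
opening: 0.406
clock: 12.75
tool_pos: [0.4351, 0.2754, 0.1529]
eef_rot: [-0.077, 0.997, 0.002, 0.003]
contact_force: [0.3, -0.1, -0.4]
opening: 0.405
[0.53058624 0.08146553 0.15      ] [-0.0663 -0.2049 -0.      4.8   ]
```

```bash
python3 -m creep '[[255,-0.015,-0.05,0,0],[255,-0.03,-0.1,0,2],[255,-0.05,-0.15,0,4.8],[255,-0.066,-0.2,0,4.8],[255,-0.0665,-0.2079,0,4.8],[255,-0.0665,-0.2079,0,4.8],[255,-0.0665,-0.2079,0.04,4.8],[255,-0.0665,-0.2079,0.08,4.8],[255,-0.0665,-0.2079,0.105,4.8],[255,-0.0665,-0.2079,0.122,4.8]]'
python3 -m creep '[[255,0,0,0,0],[128,0,0,0,0],[128,0,0,0,0],[128,0,0,0,0],[128,0,0,-0.05,0],[128,0,0,-0.1,0],[90,0,0,-0.132,0],[90,0,0,-0.132,0]]'
python3 - <<'E'
from h import *
g=pw(-.014,.033,.16); c=(*g,184)
s=state();print(s['tool_pos'],g)
p=snap('top')
for o in pads(p): print('T',np.round(o[0],1),np.round(o[1],1),round(o[2],1),o[3].round())
print(sh(c,(.4195,.3782,.16,188)))
p=snap('wrist'); save(p,'w7.png')
E
```

```text
clock: 14.0
tool_pos: [0.5297, 0.0814, 0.0267]
eef_rot: [-0.037, 0.999, 0.001, -0.001]
contact_force: [-0.1, 0.5, 0.2]
opening: 0.405
clock: 15.0
tool_pos: [0.5329, 0.0792, 0.1626]
eef_rot: [-0.035, 0.999, 0.001, 0.003]
contact_force: [0.7, -0.5, -1.1]
opening: 0.647
[0.53286787 0.07916188 0.1625666 ] [0.53079008 0.07847247 0.16      ]
T [419.7 376.4] [63.2 34.8] 7.1 [201. 255.]
T [598.7 280.3] [61. 33.] 0.1 [237. 189.]
[ 0.0901  0.3068 -0.     -4.    ]
```

View pics/w7.png

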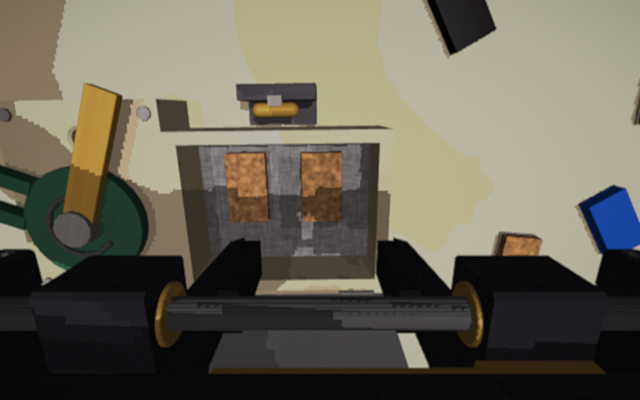

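Two pads now lie side by side in the bin, at (246,187) and (322,187). I'll fetch the third, at (0.4195, 0.378).

```bash
python3 -m creep '[[90,0.015,0.05,0,0],[90,0.03,0.1,0,-2],[90,0.045,0.15,0,-4],[90,0.06,0.2,0,-4],[90,0.075,0.25,0,-4],[90,0.09,0.3,0,-4],[90,0.0901,0.3068,0,-4],[90,0.0901,0.3068,0,-4],[90,0.0901,0.3068,0,-4],[90,0.0901,0.3068,0,-4]]'
python3 - <<'E'
from h import *
s=state();print(s['tool_pos'],s['eef_rot'])
p=snap('wrist'); save(p,'w8.png')
for o in pads(p,amin=400): print(np.round(o[0],1),np.round(o[1],1),round(o[2],1),o[3].round())
E
```

```text
clock: 16.35
tool_pos: [0.421, 0.3766, 0.1596]
eef_rot: [-0.069, 0.998, -0.001, -0.0]
contact_force: [0.2, 0.3, 0.5]
opening: 0.647
[0.42100229 0.37661256 0.1596257 ] [-6.85920234e-02  9.97644486e-01 -7.82779533e-04 -2.03473222e-05]
[405.7 376.4] [37.3 36.2] 8.8 [320. 172.]
```

View pics/w8.png

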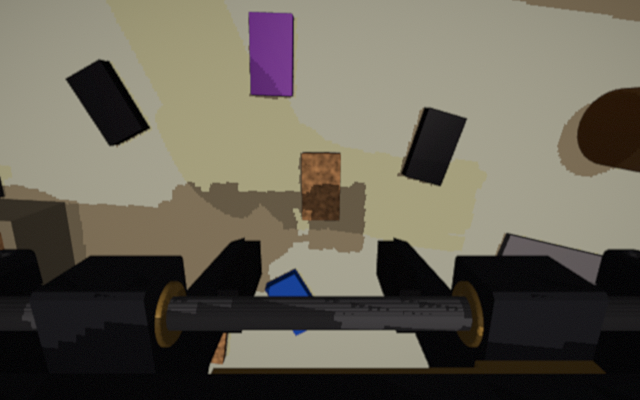

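Centred again at (320,186). I'll descend and grip.

```bash
python3 -m creep '[[90,0,0,0.05,0],[90,0,0,0.10,0],[90,0,0,0.135,0],[90,0,0,0.15,0],[90,0,0,0.157,0],[90,0,0,0.157,0],[255,0,0,0.157,0],[255,0,0,0.157,0],[255,0,0,0.157,0],[255,0,0,0.157,0]]' 20
python3 -m creep '[[255,0,0,0,0],[255,0,0,-0.05,0],[255,0,0,-0.10,0],[255,0,0,-0.147,0],[255,0,0,-0.147,0]]' 20
python3 - <<'E'
from h import *
c=(.4195,.3782,.15,188)
g=pw(-.014,.033,.15); print(g,sh(c,(*g,184)))
E
```

```text
clock: 17.65
tool_pos: [0.4205, 0.3787, 0.0037]
eef_rot: [-0.07, 0.998, 0.0, 0.001]
contact_force: [0.8, 0.0, 6.9]
opening: 0.405
clock: 18.27
tool_pos: [0.4211, 0.3804, 0.1533]
eef_rot: [-0.07, 0.998, 0.002, 0.002]
contact_force: [-0.3, -0.6, -0.4]
opening: 0.406
[0.53079008 0.07847247 0.15      ] [-0.0685 -0.3123 -0.      4.    ]
```

```bash
python3 -m creep '[[255,-0.01,-0.05,0,0],[255,-0.02,-0.1,0,2],[255,-0.03,-0.15,0,4],[255,-0.05,-0.2,0,4],[255,-0.06,-0.25,0,4],[255,-0.0685,-0.3,0,4],[255,-0.0685,-0.3123,0,4],[255,-0.0685,-0.3123,0.0,4],[255,-0.0685,-0.3123,0.05,4],[255,-0.0685,-0.3123,0.09,4]]'
python3 -m creep '[[255,0,0,0.02,0],[255,0,0,0.029,0],[255,0,0,0.029,0],[128,0,0,0.029,0],[128,0,0,0.029,0],[128,0,0,0.029,0],[128,0,0,-0.02,0],[128,0,0,-0.07,0],[90,0,0,-0.10,0],[90,0,0,-0.1,0]]'
python3 - <<'E'
from h import *
g=pw(-.014,.033,.16); c=(*g,184)
s=state();print(s['tool_pos'],g)
p=snap('top')
for o in pads(p): print('T',np.round(o[0],1),np.round(o[1],1),round(o[2],1),o[3].round())
print(sh(c,(.5993,.282,.16,180)))
p=snap('wrist'); save(p,'w9.png')
E
```

```text
clock: 19.52
tool_pos: [0.5307, 0.0813, 0.0589]
eef_rot: [-0.037, 0.999, 0.001, -0.0]
contact_force: [0.2, 0.9, -1.3]
opening: 0.404
clock: 20.78
tool_pos: [0.5328, 0.0791, 0.1623]
eef_rot: [-0.035, 0.999, 0.001, 0.002]
contact_force: [0.1, 0.4, 0.1]
opening: 0.645
[0.53281077 0.07912023 0.16228254] [0.53079008 0.07847247 0.16      ]
T [597.2 280.3] [64.1 33. ] 0.1 [237. 190.]
[-0.0825  0.1983 -0.      4.    ]
```

View pics/w9.png

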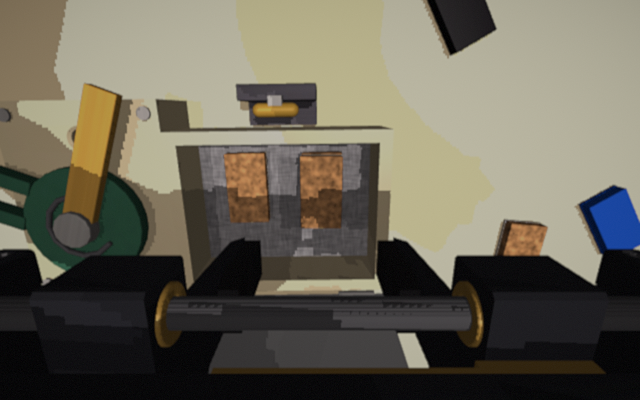

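Run:
```python
from h import *
p=snap('top'); save(p,'top3.png',5,(190,150,290,250))
for o in pads(p): print('T',np.round(o[0],1),np.round(o[1],1),round(o[2],1),o[3].round())
q=snap('side'); save(q,'side2.png',5,(260,120,360,200))
for o in pads(q,amin=40): print('S',np.round(o[0],1),np.round(o[1],1),round(o[2],1),o[3].round())
```

```text
T [571.  282.9] [61.1 32.9] 0.1 [236. 199.]
S [ 478.4 -315.6] [63.6 62.2] -66.1 [360. 343.]
S [539.6  23.4] [60.4 35.1] 4.4 [320. 220.]
S [523.5 103.4] [41.2 37.8] 4.1 [303. 202.]
S [561.  286.2] [45.8 36.6] 6.4 [293. 159.]
```

View pics/top3.png

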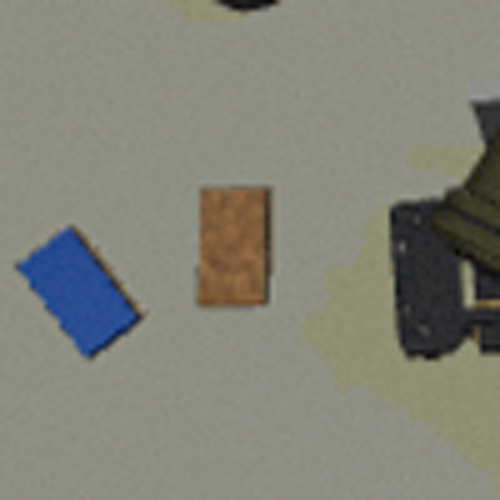

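View pics/side2.png

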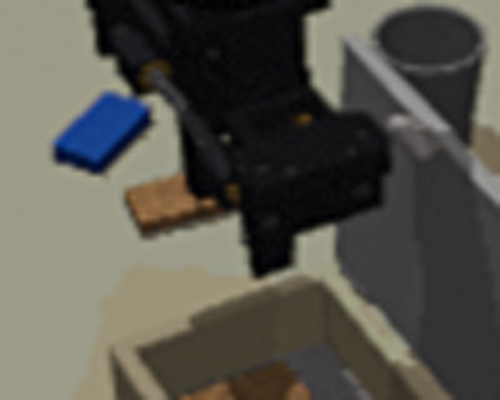

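The last pad is being knocked right now. The top view has it at (236,199), about (0.571, 0.283). I'll hover over it and measure again.

```bash
python3 -m creep '[[90,-0.02,0.05,0,2],[90,-0.04,0.1,0,4],[90,-0.055,0.15,0,4],[90,-0.055,0.2,0,4],[90,-0.055,0.2,0,4],[90,-0.055,0.2,0,4],[90,-0.055,0.2,0,4],[90,-0.055,0.2,0,4]]'
python3 - <<'E'
from h import *
s=state();print(s['tool_pos'],s['eef_rot'])
p=snap('wrist'); save(p,'w10.png')
for o in pads(p,amin=400): print(np.round(o[0],1),np.round(o[1],1),round(o[2],1),o[3].round())
p=snap('top')
for o in pads(p): print('T',np.round(o[0],1),np.round(o[1],1),round(o[2],1),o[3].round())
E
```

```text
clock: 21.98
tool_pos: [0.5728, 0.2803, 0.1597]
eef_rot: [0.001, 1.0, -0.001, -0.0]
contact_force: [-0.4, 0.4, -0.7]
opening: 0.64
[0.57277162 0.28033911 0.15974195] [ 9.56675729e-04  9.99999365e-01 -5.93925262e-04 -4.58188495e-05]
[559.1 285.2] [44.8 35.9] -0.9 [322. 173.]
[523.3   8.7] [43.9 26.8] 5.1 [ 15. 136.]
[532.2  63. ] [70.  39.4] 3.1 [ 76. 144.]
T [ 471.8 -338.4] [65.1 60.6] -64.7 [467. 232.]
```

View pics/w10.png

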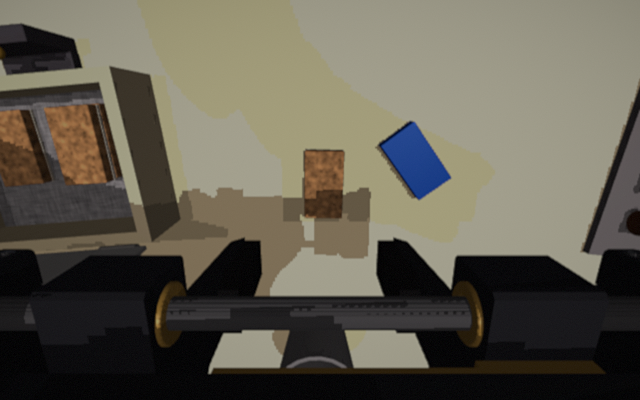

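```bash
python3 -m creep '[[90,0.003,0.004,0.05,0],[90,0.003,0.004,0.10,0],[90,0.003,0.004,0.135,0],[90,0.003,0.004,0.15,0],[90,0.003,0.004,0.157,0],[90,0.003,0.004,0.157,0],[255,0.003,0.004,0.157,0],[255,0.003,0.004,0.157,0],[255,0.003,0.004,0.157,0],[255,0.003,0.004,0.157,0]]' 20
python3 -m creep '[[255,0,0,0,0],[255,0,0,-0.05,0],[255,0,0,-0.10,0],[255,0,0,-0.147,0],[255,0,0,-0.147,0]]' 20
python3 - <<'E'
from h import *
g=pw(-.014,.033,.16);a=np.radians(184); X=np.array([np.cos(a),np.sin(a)]);Y=np.array([np.sin(a),-np.cos(a)])
c=g[:2]+X*-.055+Y*.2; c=c+np.array([-.003,.004]); print(c,state()['tool_pos'])
g=pw(-.014,-.033,.15); print(g,sh((*c,.15,180),(*g,184)))
E
```

```text
clock: 23.32
tool_pos: [0.5698, 0.2862, 0.0038]
eef_rot: [0.0, 1.0, 0.0, 0.001]
contact_force: [0.4, -0.2, 6.0]
opening: 0.404
clock: 23.95
tool_pos: [0.571, 0.288, 0.1539]
eef_rot: [0.0, 1.0, 0.002, 0.003]
contact_force: [-0.2, 0.0, -1.2]
opening: 0.408
[0.56870481 0.28582188] [0.57096897 0.28796936 0.15392453]
[0.53527463 0.012625   0.15      ] [ 0.0334 -0.2732 -0.     -4.    ]
```

```bash
python3 -m creep '[[255,0.0334,-0.02,-0.02,0],[255,0.0334,-0.07,-0.02,-2],[255,0.0334,-0.12,-0.02,-4],[255,0.0334,-0.17,-0.02,-4],[255,0.0334,-0.22,-0.02,-4],[255,0.0334,-0.26,0,-4],[255,0.0334,-0.2732,0,-4],[255,0.0334,-0.2732,0,-4],[255,0.0334,-0.2732,0.05,-4],[255,0.0334,-0.2732,0.09,-4]]'
python3 -m creep '[[255,0,0,0.02,0],[255,0,0,0.029,0],[255,0,0,0.029,0],[128,0,0,0.029,0],[128,0,0,0.029,0],[128,0,0,0.029,0],[128,0,0,-0.02,0],[128,0,0,-0.07,0],[90,0,0,-0.10,0],[90,0,0,-0.1,0]]'
python3 - <<'E'
from h import *
print(state()['tool_pos'])
p=snap('wrist'); save(p,'w11.png')
p=snap('top'); save(p,'top4.png')
p=snap('side'); save(p,'side4.png')
E
```

```text
clock: 25.2
tool_pos: [0.5367, 0.016, 0.0597]
eef_rot: [-0.036, 0.999, 0.001, 0.001]
contact_force: [1.2, -0.2, 0.0]
opening: 0.402
clock: 26.45
tool_pos: [0.5373, 0.0131, 0.1623]
eef_rot: [-0.035, 0.999, 0.0, 0.002]
contact_force: [0.4, -0.1, -0.1]
opening: 0.642
[0.53733498 0.01310106 0.16226242]
```

View pics/w11.png

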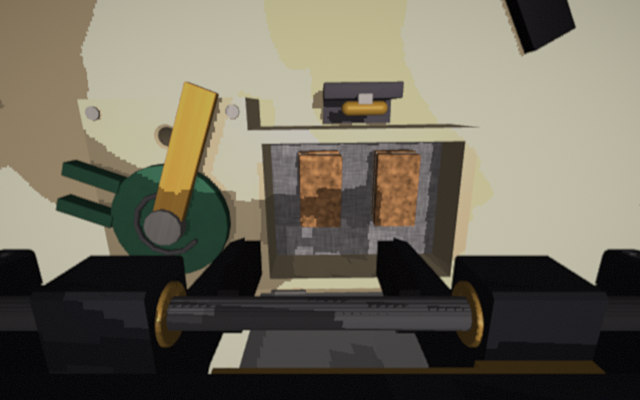

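View pics/top4.png

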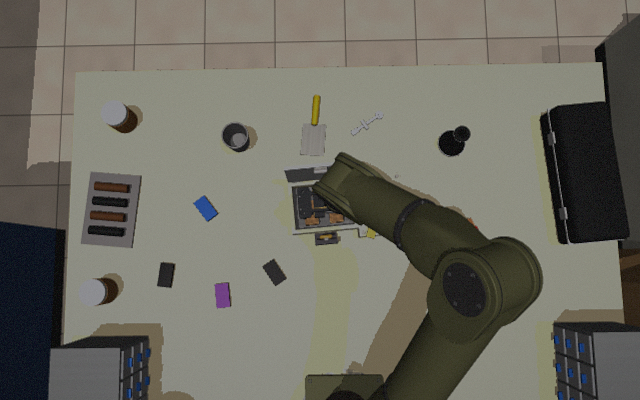

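View pics/side4.png

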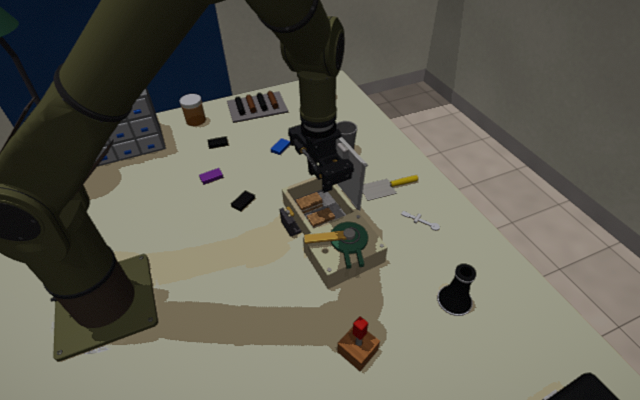

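All four blanks are stacked in the bin, at (320,188) and (396,188) in the wrist view. No cork is left on the bench. Now I'll measure the flap's angle from both fixed views.

Run:
```python
from h import *
p=snap('top'); q=snap('side')
ut=np.array([[284.5,170],[355,163]]); us=np.array([[329.1,128.6],[366.6,164.9]])
for i in range(2): print('flap corner',tri([(p,ut[i]),(q,us[i])]))
def res(v):
    th,xh=v; X=[pw(xh-.146*np.cos(th),y,.062+.146*np.sin(th)) for y in(.086,-.086)]
    return np.r_[(proj(p,X)-ut).ravel(),(proj(q,X)-us).ravel()]
f=least_squares(res,[1.5,.07]); print(f.x,f.fun.round(1))
```

```text
flap corner (array([0.61529523, 0.13671664, 0.20850026]), [array([ 0.2, -0.6]), array([-0.6,  0.1])])
flap corner (array([ 0.63057088, -0.03079913,  0.2125173 ]), [array([ 0.5, -1.5]), array([-1.7,  0.3])])
[1.57080431 0.07679047] [-0.1 -1.6  1.8 -0.7  0.2 -0.1 -1.5  2.8]
```

```bash
python3 -m creep '[[255,0,0,-0.06,0],[255,0,0.01,-0.11,0],[255,-0.04,0.033,-0.12,0],[255,-0.1,0.033,-0.12,0],[255,-0.164,0.033,-0.12,0],[255,-0.164,0.033,-0.12,0],[255,-0.164,0.033,-0.06,0],[255,-0.164,0.033,-0.015,0],[255,-0.164,0.033,-0.015,0],[255,-0.164,0.033,-0.015,0]]' 20
python3 - <<'E'
from h import *
s=state();print(s['tool_pos'],pw(.15,0,.175),s['q'])
p=snap('wrist'); save(p,'w12.png')
p=snap('side'); save(p,'side5.png',2.5,(220,70,460,290))
E
```

```text
clock: 27.95
tool_pos: [0.6975, 0.0579, 0.1767]
eef_rot: [-0.035, 0.999, 0.001, 0.001]
contact_force: [0.4, 0.4, 0.3]
opening: 0.006
[0.69753339 0.05789823 0.17674514] [0.69665333 0.05669214 0.175     ] [ 0.2153701   0.96479306 -0.80579348  1.35239303  0.71777963  1.12181529
  0.96005689]
```

View pics/side5.png

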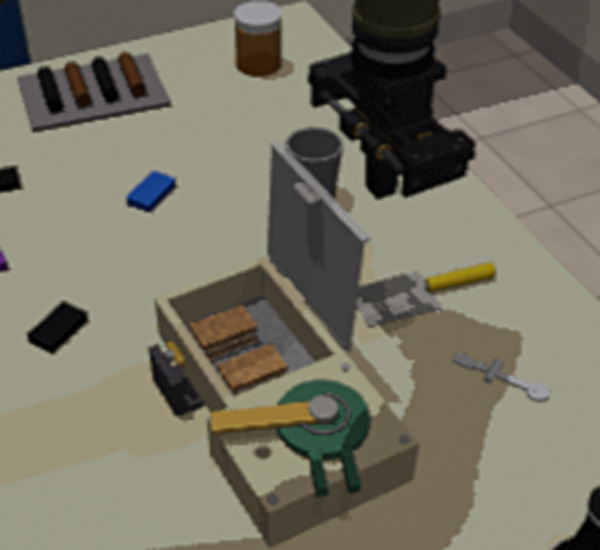

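```bash
python3 -m creep '[[255,0.04,0,0,0],[255,0.064,0,0,0],[255,0.094,0,0.001,0],[255,0.124,0,0.01,0],[255,0.15,0,0.027,0],[255,0.172,0,0.05,0],[255,0.183,0,0.068,0],[255,0.192,0,0.089,0],[255,0.1955,0,0.1,0],[255,0.1955,0,0.1,0]]'
python3 - <<'E'
from h import *
s=state();print(s['tool_pos'],pw(-.0455,0,.075))
p=snap('side'); save(p,'side6.png',2.5,(220,70,460,290))
E
```

```text
clock: 29.3
tool_pos: [0.5033, 0.0439, 0.0759]
eef_rot: [-0.035, 0.999, -0.0, 0.001]
contact_force: [0.6, 0.5, 0.5]
opening: 0.004
[0.50328623 0.04393981 0.07587253] [0.50160516 0.04340838 0.075     ]
```

View pics/side6.png

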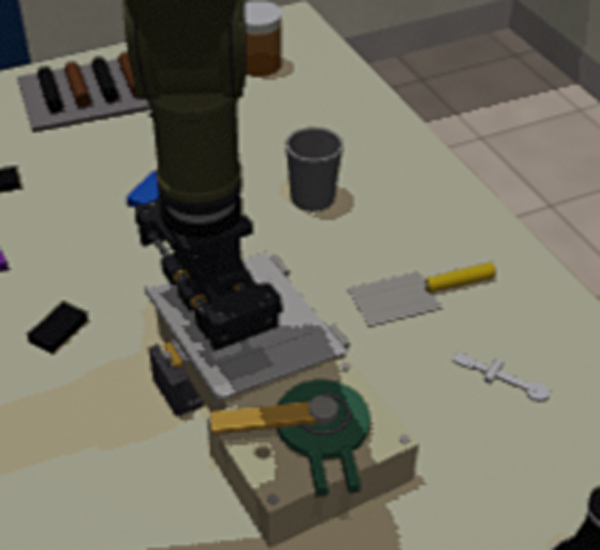

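The flap lies almost shut under the fingers. Now I'll press it past the catch.

```bash
python3 -m creep '[[255,0.004,0,0.005,0],[255,0.004,0,0.009,0],[255,0.004,0,0.013,0],[255,0.004,0,0.013,0]]'
python3 -m creep '[[255,0,0,0.003,0],[255,0,0,0.006,0],[255,0,0,0.006,0]]'
```

```text
clock: 29.85
tool_pos: [0.4989, 0.0435, 0.0656]
eef_rot: [-0.035, 0.999, -0.001, 0.002]
contact_force: [-5.1, -3.1, 40.3]
opening: 0.003
clock: 30.22
tool_pos: [0.499, 0.0435, 0.0645]
eef_rot: [-0.036, 0.999, -0.003, 0.004]
contact_force: [-15.5, -9.3, 93.1]
opening: 0.006
```

```bash
python3 -m creep '[[255,0,0,-0.01,0],[255,0,0,-0.04,0],[255,0,0,-0.1,0],[255,0,0,-0.15,0],[255,0,0,-0.15,0]]'
python3 - <<'E'
from h import *
p=snap('side'); save(p,'side7.png',3.3,(260,150,460,290))
p=snap('wrist'); save(p,'w13.png')
E
```

```text
clock: 30.85
tool_pos: [0.4998, 0.0441, 0.2089]
eef_rot: [-0.035, 0.999, 0.001, 0.003]
contact_force: [0.6, -0.6, 0.2]
opening: 0.004
```

View pics/side7.png

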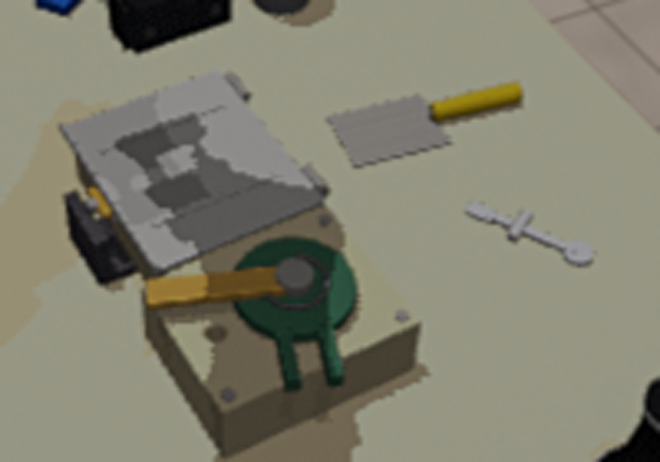

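View pics/w13.png

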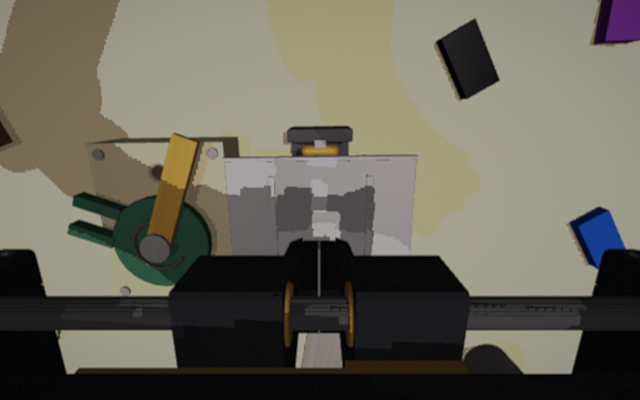

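The flap bottomed out at z = 0.0645 and lies flush, with no gap at the front edge. That last press peaked at 93 N, which was higher than I wanted, so I'll press more gently from here. Now to the pin.

Run:
```python
from h import *
g=pw(-.0495,0,.206); print(g,state()['tool_pos'])
print(sh((*g,184),(.466,-.329,.24,25)))
```

```text
[0.4976144  0.04313659 0.206     ] [0.49771368 0.04270976 0.20566168]
[ 5.75e-02 -3.69e-01 -3.40e-02  1.59e+02]
```

```bash
python3 -m creep '[[90,0,-0.04,-0.034,10],[90,0.01,-0.08,-0.034,20],[90,0.02,-0.12,-0.034,30],[90,0.03,-0.16,-0.034,40],[90,0.04,-0.2,-0.034,50],[90,0.05,-0.24,-0.034,60],[90,0.0575,-0.28,-0.034,70],[90,0.0575,-0.32,-0.034,80],[90,0.0575,-0.36,-0.034,90],[90,0.0575,-0.369,-0.034,100]]'
python3 -m creep '[[90,0,0,0,10],[90,0,0,0,20],[90,0,0,0,30],[90,0,0,0,40],[90,0,0,0,50],[90,0,0,0,59],[90,0,0,0,59],[90,0,0,0,59],[90,0,0,0,59]]'
python3 - <<'E'
from h import *
s=state();print(s['tool_pos'],Ro.from_quat(s['eef_rot']).as_euler('ZYX',degrees=True),s['q'])
p=snap('wrist'); save(p,'w14.png')
for n in('pin_head','pin_foot'):
  for l,sc in place(p,n,3): print(n,l,sc, onz(p,l,.098).round(4))
print(proj(p,np.array([[.466,-.329,.12],[.466,-.329,.098]])))
E
```

```text
clock: 32.2
tool_pos: [0.4645, -0.332, 0.2374]
eef_rot: [0.747, 0.665, -0.002, -0.001]
contact_force: [-0.6, 0.0, -0.2]
opening: 0.647
clock: 33.33
tool_pos: [0.4663, -0.3288, 0.2396]
eef_rot: [0.976, 0.217, -0.0, -0.0]
contact_force: [-0.1, 0.0, -0.4]
opening: 0.649
[ 0.46631684 -0.32879116  0.23955135] [ 2.50781361e+01  3.26236864e-02 -1.79958689e+02] [ 0.60827444  0.61325758 -0.12535702  1.73402529  0.10038984  0.80145563
 -0.69754288]
pin_head [320.3 180.7] 0.65 [ 0.4726 -0.3262  0.098 ]
pin_foot [316.  165.4] 0.72 [ 0.4837 -0.3168  0.098 ]
[[320.10629571 194.45273899]
 [320.0039645  188.36301701]]
```

View pics/w14.png

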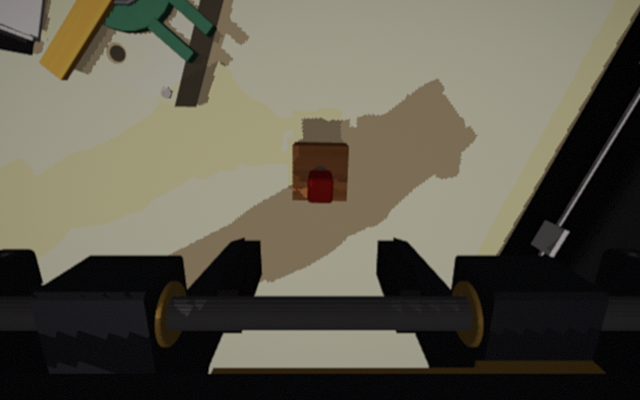

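Run:
```python
from h import *
p=snap('wrist'); print(state()['tool_pos']); save(p,'w15.png',8,(280,130,360,205))
save(p,'w15b.png',4,(30,0,230,110))
print(place(p,'lock_hole',3),place(p,'wheel_axis',3),place(p,'fork',3))
h=cv2.cvtColor(p['image'],cv2.COLOR_BGR2HSV); m=((h[...,0]<6)|(h[...,0]>174))&(h[...,1]>170)&(h[...,2]>50); m[:, :280]=0;m[:,360:]=0
ys,xs=np.nonzero(m); print(xs.min(),xs.max(),ys.min(),ys.max())
```

```text
[ 0.46652242 -0.32894428  0.24004463]
[(array([116.5,  54.9]), 0.74)] [] []
308 332 178 201
```

View pics/w15.png

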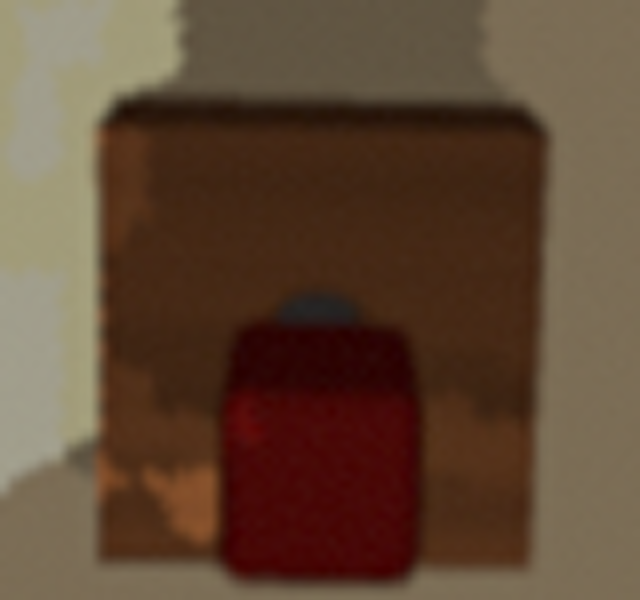

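View pics/w15b.png

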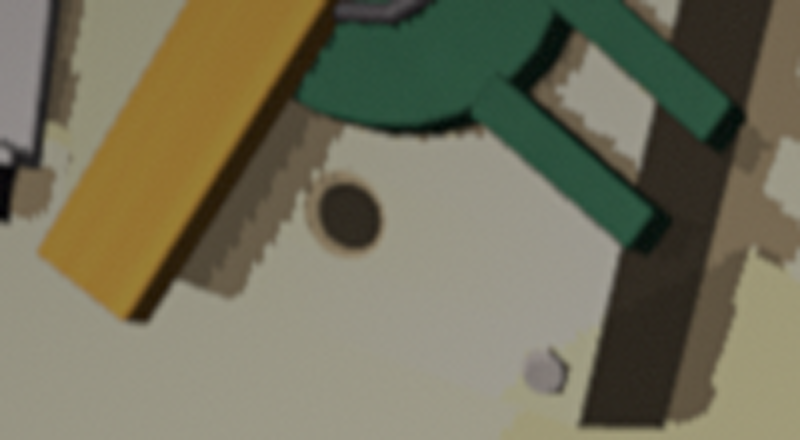

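Run:
```python
from h import *
p=snap('wrist'); s=state()
t=onz(p,(320,190.2),.12); print(t, toolto(t,s))
for uv in [(320,178.1),(320,202.2)]: print(toolto(onz(p,uv,.12),s))
print('bottomfront',toolto(onz(p,(320,130+325/8),.076),s))
b=onz(p,(320.,.5*(130+128/8+130+560/8)),.042); print('block',b,toolto(b,s))
h=onz(p,(30+349/4,213/4),.058); print('hole',h)
```

```text
[ 0.46959253 -0.3275835   0.12      ] [3.20840432e-03 3.98198207e-05 1.20103751e-01]
[1.36738996e-02 4.37539975e-05 1.20105059e-01]
[-7.39013230e-03  3.58356311e-05  1.20102426e-01]
bottomfront [0.0119223  0.00024452 0.16410489]
block [ 0.46962227 -0.32798344  0.042     ] [0.00305653 0.00039683 0.19810382]
hole [ 0.49545758 -0.10673385  0.058     ]
```

```bash
python3 -m creep '[[90,0.0035,0,0.05,0],[90,0.0035,0,0.08,0],[90,0.0035,0,0.08,0],[90,0.0035,0,0.08,0]]'
python3 - <<'E'
from h import *
p=snap('wrist'); s=state(); print(s['tool_pos']); save(p,'w16.png',4,(220,130,420,260))
E
```

```text
clock: 34.22
tool_pos: [0.4705, -0.3278, 0.1611]
eef_rot: [0.976, 0.216, 0.001, 0.001]
contact_force: [-0.1, -0.2, -0.4]
opening: 0.647
[ 0.47073882 -0.32801627  0.16148651]
```

View pics/w16.png

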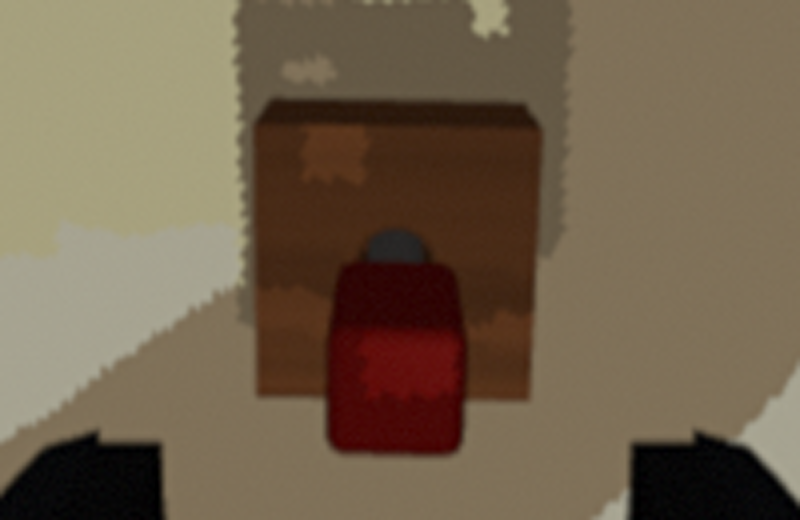

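Run:
```python
from h import *
p=snap('wrist'); s=state(); print(s['tool_pos'])
for uv in [(220+397/4,130+327/4),(220+397/4,130+453/4),(220+397/4,130+390/4)]: print(toolto(onz(p,uv,.12),s).round(4))
print('bf',toolto(onz(p,(319,130+263/4),.076),s).round(4))
```

```text
[ 0.47075161 -0.32800304  0.16159622]
[ 0.0092 -0.0008  0.0416]
[-0.0116 -0.0008  0.0416]
[-0.001  -0.0008  0.0416]
bf [ 0.0076 -0.0009  0.0856]
```

```bash
python3 -m creep '[[90,0,0,0.03,0],[90,0,0,0.06,0],[90,0,0,0.078,0],[90,0,0,0.078,0],[90,0,0,0.078,0],[255,0,0,0.078,0],[255,0,0,0.078,0],[255,0,0,0.078,0],[255,0,0,0.078,0],[255,0,0,0.078,0]]' 40
python3 -m creep '[[255,0,0,-0.01,0],[255,0,0,-0.04,0],[255,0,0,-0.07,0],[255,0,0,-0.10,0],[255,0,0,-0.12,0],[255,0,0,-0.12,0],[255,0,0,-0.12,0]]'
python3 - <<'E'
from h import *
p=snap('wrist'); s=state(); print(s['tool_pos'],s['contact_force']); save(p,'w17.png')
H=np.array(p['hand_eye'])
def pt(x): 
    c=np.linalg.inv(H)@np.r_[x,1]; u=p['K']@c[:3]; return u[:2]/u[2]
print('tcp',pt([0,0,0]),'foot',pt([0,0,.064]))
p=snap('side'); save(p,'side8.png',3,(250,190,450,390))
E
```

```text
clock: 35.58
tool_pos: [0.4699, -0.3275, 0.0822]
eef_rot: [0.976, 0.216, 0.0, 0.0]
contact_force: [0.1, -0.6, 1.0]
opening: 0.243
clock: 36.45
tool_pos: [0.4692, -0.327, 0.2014]
eef_rot: [0.976, 0.217, -0.0, -0.0]
contact_force: [-0.0, 0.3, -0.4]
opening: 0.249
[ 0.46909394 -0.32694712  0.20110962] [ 0.1145443  -0.12698519 -1.05595393]
tcp [321.02380111 255.06458001] foot [320.30281644 214.54244683]
```

View pics/w17.png

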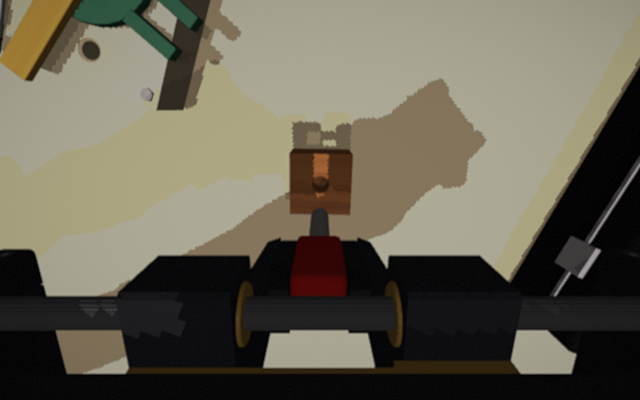

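View pics/side8.png

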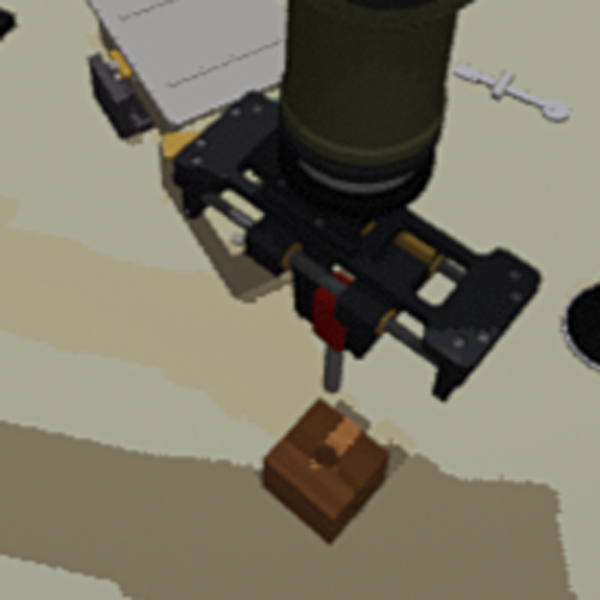

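The pin is lifted and hanging straight (head (320,265), foot near (319,210)), with the empty block below it. Next I'll hover the foot over the fork.

Run:
```python
from h import *
print(sh((.4692,-.3275,.202,25),(.5394,-.1638,.17,73)))
```

```text
[ 1.328e-01 -1.187e-01  3.200e-02 -4.800e+01]
```

```bash
python3 -m creep '[[255,0.03,-0.03,0,-10],[255,0.06,-0.06,0,-20],[255,0.09,-0.09,0,-30],[255,0.12,-0.11,0,-40],[255,0.1328,-0.1187,0,-48],[255,0.1328,-0.1187,0.015,-48],[255,0.1328,-0.1187,0.032,-48],[255,0.1328,-0.1187,0.032,-48],[255,0.1328,-0.1187,0.032,-48]]'
python3 - <<'E'
from h import *
p=snap('wrist'); s=state(); print(s['tool_pos'],s['q']); save(p,'w18.png')
for n in('fork','lock_hole','wheel_axis','pin_foot'): print(n,place(p,n,2))
p=snap('top');  save(p,'top5.png',4,(270,140,430,260))
E
```

```text
clock: 37.67
tool_pos: [0.5395, -0.1645, 0.1697]
eef_rot: [0.805, 0.594, -0.0, -0.0]
contact_force: [0.4, 0.1, -0.4]
opening: 0.248
[ 0.53988014 -0.16428283  0.17011815] [ 0.39994158  0.71351797 -0.31510954  1.81505009  0.33548428  0.66536482
 -0.40771556]
fork [(array([320.9, 200. ]), 0.86)]
lock_hole [(array([242.6, 146. ]), 0.67)]
wheel_axis [(array([319.6, 114.7]), 0.6)]
pin_foot [(array([317.1, 210.3]), 0.9)]
```

View pics/w18.png

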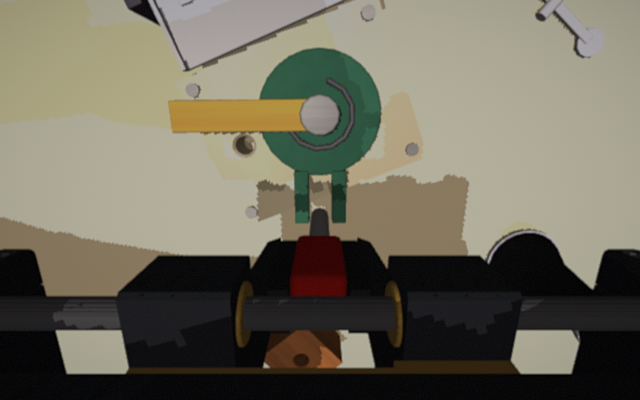

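Run:
```python
from h import *
p=snap('wrist'); s=state(); print(s['tool_pos'])
save(p,'w19.png',5,(220,90,360,230))
print('axis',toolto(onz(p,(320,115),.086),s),onz(p,(320,115),.086))
for uv in [(302.5,222),(339,222)]: print('tip',toolto(onz(p,uv,.075),s))
print('hole',toolto(onz(p,(244,145),.058),s),onz(p,(244,145),.058))
```

```text
[ 0.5401645  -0.1637348   0.17037099]
axis [ 0.06657632 -0.00036277  0.08436799] [ 0.55935278 -0.09998655  0.086     ]
tip [-0.01550432 -0.01421718  0.09536085]
tip [-0.01556887  0.01470265  0.09538284]
hole [ 0.04323013 -0.0605127   0.11232323] [ 0.49502463 -0.10472386  0.058     ]
```

View pics/w19.png

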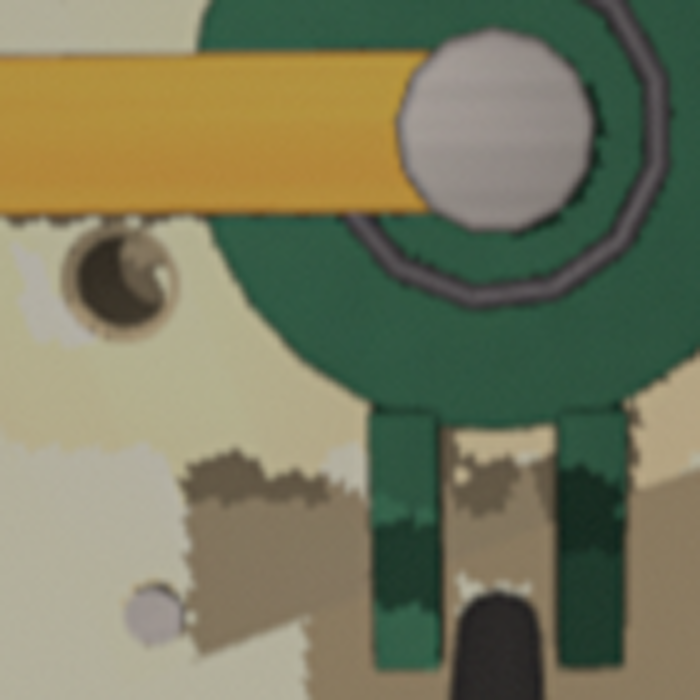

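```bash
cat >> h.py <<'E'
def tpix(p,x):
    H=np.array(p['hand_eye']); c=np.linalg.inv(H)@np.r_[x,1]; u=p['K']@c[:3]; return u[:2]/u[2]
E
python3 - <<'E'
from h import *
p=snap('wrist')
print(tpix(p,[.006,0,.07]),tpix(p,[0,-.006,.07]),tpix(p,[0,.006,.07]))
s=state(); h=onz(p,(244.4,146.6),.058); a=onz(p,(320,115),.086); print(s['tool_pos'],h,a,h-a)
E
```

```text
[320.71763914 205.12685494] [312.18716485 213.31621807] [329.24437655 213.28738253]
[ 0.54010761 -0.16368888  0.1703089 ] [ 0.49485447 -0.10596751  0.058     ] [ 0.5593162  -0.09994883  0.086     ] [-0.06446173 -0.00601868 -0.028     ]
```

```bash
python3 -m creep '[[255,0.005,0,0,0],[255,0.005,0,0.01,0],[255,0.005,0,0.02,0],[255,0.005,0,0.03,0],[255,0.005,0,0.036,0],[255,0.005,0,0.036,0],[255,0.005,0,0.036,0]]' 50
python3 - <<'E'
from h import *
p=snap('wrist'); s=state(); print(s['tool_pos'],s['contact_force']); save(p,'w20.png',5,(220,90,360,230))
E
```

```text
clock: 38.95
tool_pos: [0.5417, -0.1589, 0.1342]
eef_rot: [0.804, 0.595, 0.0, 0.0]
contact_force: [0.0, -0.1, -0.9]
opening: 0.244
[ 0.54170521 -0.15890618  0.13431514] [-0.44556793 -0.03829485 -1.31563563]
```

View pics/w20.png

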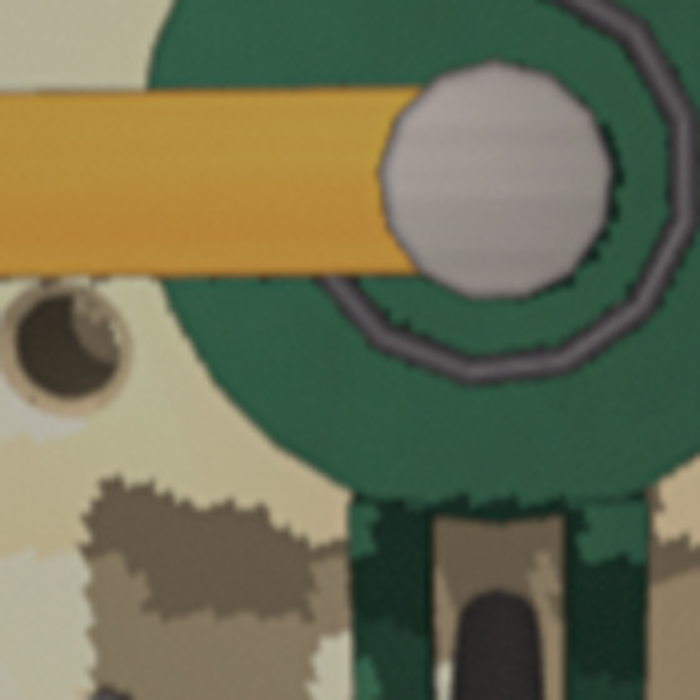

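Run:
```python
from h import *
p=snap('wrist'); s=state()
print(s['tool_pos'],toolto(onz(p,(319.5,126),.086),s),toolto(onz(p,(220+67/5,90+346/5),.058),s))
print(tpix(p,[.006,0,.07]),tpix(p,[.0035,0,.07]))
for d in (0,10,20,30,40,50,60,68.75):
    a=np.radians(d); print(d,(.064*(1-np.cos(a))).round(4),(-.064*np.sin(a)).round(4))
```

```text
[ 0.54169713 -0.15895447  0.13436035] [ 0.0609982  -0.00088466  0.04836018] [ 0.03738395 -0.06027571  0.07631292]
[320.71750524 205.12717697] [320.71674371 208.54778843]
0 0.0 -0.0
10 0.001 -0.0111
20 0.0039 -0.0219
30 0.0086 -0.032
40 0.015 -0.0411
50 0.0229 -0.049
60 0.032 -0.0554
68.75 0.0408 -0.0596
```

```bash
python3 -m creep '[[255,0.0002,-0.0053,0,5],[255,0.0009,-0.0106,0,10],[255,0.0021,-0.0158,0,15],[255,0.0037,-0.0209,0,20],[255,0.0057,-0.0258,0,25],[255,0.0082,-0.0305,0,30],[255,0.011,-0.035,0,35],[255,0.0143,-0.0392,0,40],[255,0.0179,-0.0431,0,45],[255,0.0218,-0.0467,0,50]]' 55
python3 - <<'E'
from h import *
p=snap('wrist'); s=state(); print(s['tool_pos'],s['contact_force'],s['opening']); save(p,'w21.png')
E
```

```text
clock: 40.3
tool_pos: [0.5041, -0.1256, 0.1346]
eef_rot: [0.98, 0.198, 0.001, 0.001]
contact_force: [0.6, -2.1, -1.8]
opening: 0.247
[ 0.50370949 -0.12467526  0.13451493] [ 1.05045907 -1.93574539 -1.42050198] 0.2428647867044804
```

View pics/w21.png

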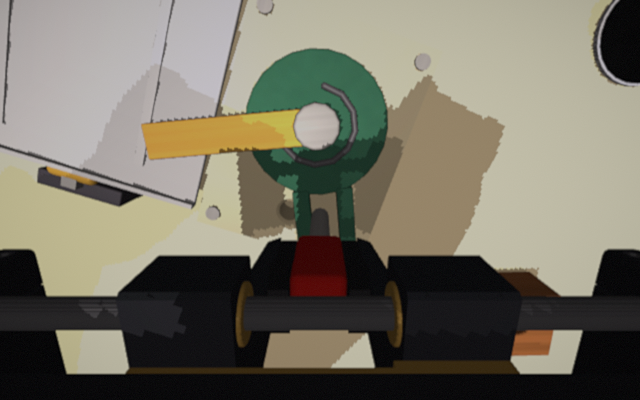

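```bash
python3 -m creep '[[255,0.0002,-0.0053,0,5],[255,0.0009,-0.0106,0,10],[255,0.0021,-0.0158,0,15],[255,0.0033,-0.0199,0,19],[255,0.0033,-0.0199,0,19],[255,0.0033,-0.0199,0,19],[255,0.0033,-0.0199,0,19]]' 55
python3 - <<'E'
from h import *
p=snap('wrist'); s=state(); print(s['tool_pos'],s['contact_force'],s['opening'],s['q']); save(p,'w22.png',5,(250,120,400,245))
print(tpix(p,[.0035,-.0007,.07]))
p=snap('side'); save(p,'side9.png',3.5,(240,160,440,290))
E
```

```text
clock: 41.22
tool_pos: [0.4989, -0.1054, 0.1343]
eef_rot: [0.999, 0.035, 0.001, 0.0]
contact_force: [-0.1, -3.2, 1.5]
opening: 0.244
[ 0.4989208  -0.10530533  0.13429637] [ 0.53564522 -3.60770362  2.13054955] 0.2458063428847119 [ 0.08661347  0.70958594  0.05017057  2.01386432 -0.07972358  0.41858916
 -1.30329707]
[318.691587   206.68005583]
```

View pics/w22.png

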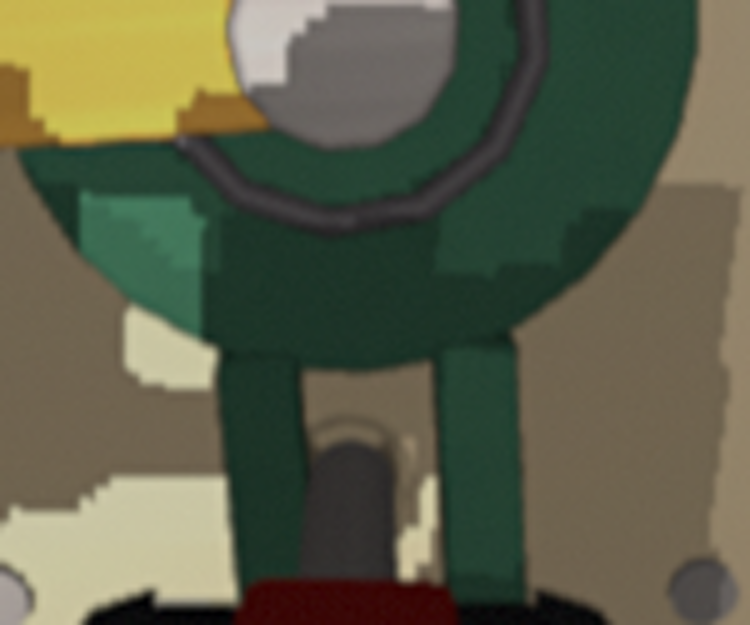

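View pics/side9.png

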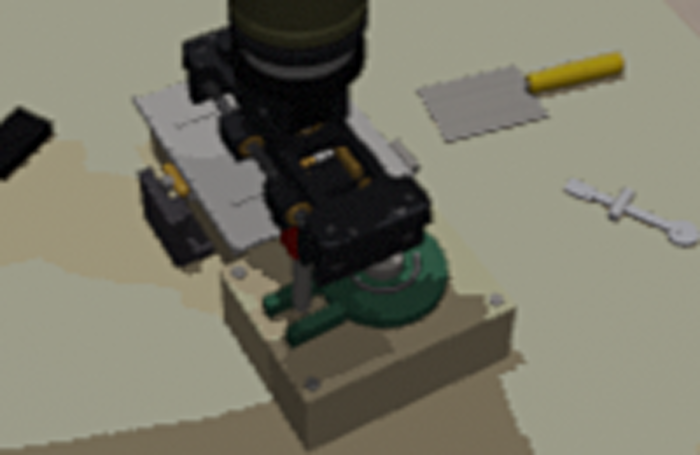

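Run:
```python
from h import *
p=snap('wrist'); s=state(); print(s['tool_pos'],s['contact_force'])
save(p,'w23.png',8,(295,185,350,245))
im=p['image'][185:245,295:350]; im=cv2.convertScaleAbs(im,alpha=2.5,beta=0); im=cv2.resize(im,None,fx=10,fy=10,interpolation=cv2.INTER_CUBIC); cv2.imwrite('pics/w23b.png',im)
print('ring far',toolto(onz(p,(320,202.6),.058),s),'hole ctr x',toolto(onz(p,(320,202.6),.058),s)[0]-.0094)
print('foot far',toolto(onz(p,(320,208),.0643),s),'foot ctr x', toolto(onz(p,(320,208),.0643),s)[0]-.006)
```

```text
[ 0.49886584 -0.10506412  0.13420163] [ 1.35496221 -2.79642163  1.69234436]
ring far [0.0046883  0.00038042 0.0762069 ] hole ctr x -0.00471169985904992
foot far [0.00257146 0.00035075 0.06990459] foot ctr x -0.003428542046320663
```

View pics/w23b.png

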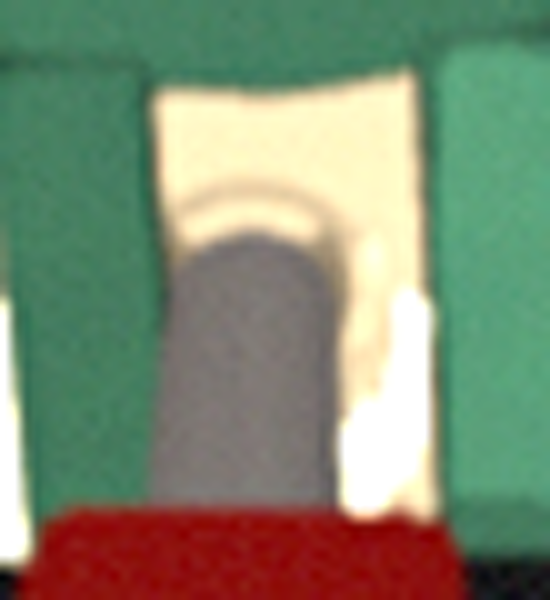

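```bash
python3 -m creep '[[255,-0.001,0,0,0],[255,-0.001,0,0.003,0],[255,-0.001,0,0.006,0],[255,-0.001,0,0.009,0],[255,-0.001,0,0.009,0]]' 55
python3 - <<'E'
from h import *
p=snap('wrist'); s=state(); print(s['tool_pos'],s['contact_force'])
im=p['image'][185:245,295:350]; im=cv2.convertScaleAbs(im,alpha=2.5,beta=0); im=cv2.resize(im,None,fx=10,fy=10,interpolation=cv2.INTER_CUBIC); cv2.imwrite('pics/w24.png',im)
E
```

```text
clock: 42.0
tool_pos: [0.4968, -0.1047, 0.1244]
eef_rot: [0.999, 0.035, -0.001, -0.0]
contact_force: [-0.3, -2.5, -3.0]
opening: 0.244
[ 0.49682685 -0.10468221  0.12449896] [-0.18296297 -3.68093923 -3.04807256]
```

View pics/w24.png

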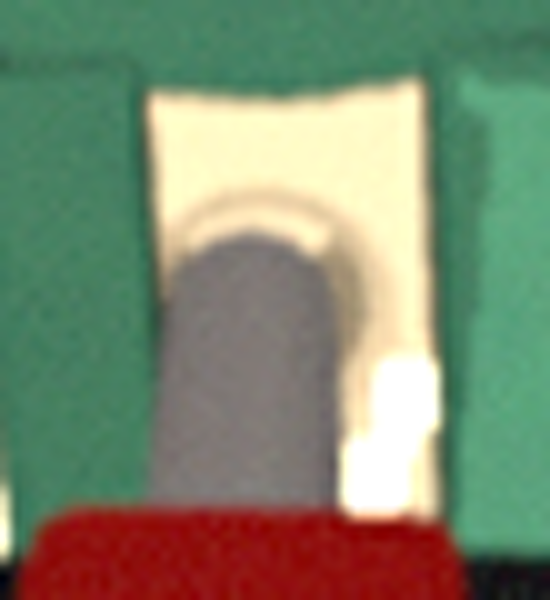

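```bash
python3 -m creep '[[255,0,0.0005,0.003,0],[255,0,0.0005,0.006,0],[255,0,0.0005,0.009,0],[255,0,0.0005,0.009,0]]' 55
```

```text
clock: 42.55
tool_pos: [0.4975, -0.1053, 0.1157]
eef_rot: [0.999, 0.035, -0.0, -0.0]
contact_force: [1.0, -3.3, -2.8]
opening: 0.247
```

```bash
python3 -m creep '[[255,0,0,0.004,0],[255,0,0,0.008,0],[255,0,0,0.012,0],[255,0,0,0.016,0],[255,0,0,0.019,0],[255,0,0,0.019,0]]' 55
python3 - <<'E'
from h import *
p=snap('wrist'); s=state(); print(s['tool_pos'],s['contact_force']); save(p,'w25.png')
p=snap('side'); save(p,'side10.png',3.5,(240,160,440,290))
E
```

```text
clock: 43.3
tool_pos: [0.4973, -0.1053, 0.0966]
eef_rot: [0.999, 0.035, -0.0, -0.0]
contact_force: [1.8, -3.4, -2.2]
opening: 0.241
[ 0.49727262 -0.10523498  0.09665635] [ 1.25386416 -3.30861061 -4.01394487]
```

View pics/w25.png

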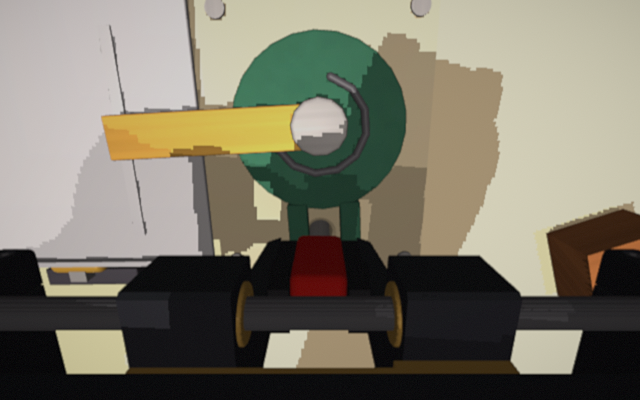

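View pics/side10.png

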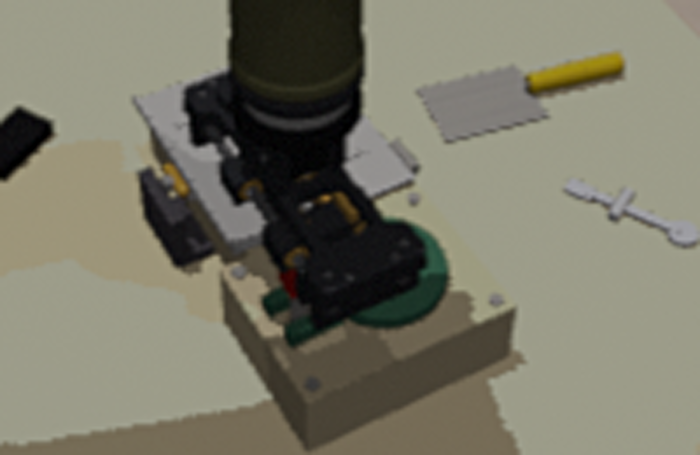

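The dog is over the flap and the pin is about 31 mm deep. I'll take the last millimetres gently and watch the force.

```bash
python3 -m creep '[[255,0,0,0.001,0],[255,0,0,0.0015,0],[255,0,0,0.0015,0]]' 55
python3 -m creep '[[255,0,0,0.0005,0],[255,0,0,0.001,0],[255,0,0,0.001,0]]' 55
```

```text
clock: 43.78
tool_pos: [0.4974, -0.1054, 0.0956]
eef_rot: [0.999, 0.035, 0.0, 0.0]
contact_force: [-0.6, -3.7, 1.8]
opening: 0.244
clock: 44.15
tool_pos: [0.4975, -0.1053, 0.0945]
eef_rot: [0.999, 0.035, 0.0, 0.0]
contact_force: [1.3, -3.4, 1.1]
opening: 0.245
```

Before letting go I'll ease the pin sideways against the hole wall, so that the spring load passes to the hole with no jump.

```bash
python3 -m creep '[[255,0,0.0003,0,0],[255,0,0.0005,0,0],[255,0,0.0005,0,0]]' 55
python3 -m creep '[[255,0,0.0003,0,0],[255,0,0.0005,0,0],[255,0,0.0005,0,0]]' 55
```

```text
clock: 44.52
tool_pos: [0.4975, -0.1059, 0.0945]
eef_rot: [0.999, 0.035, 0.0, 0.0]
contact_force: [0.5, -3.5, 0.5]
opening: 0.246
clock: 44.9
tool_pos: [0.4975, -0.1062, 0.0945]
eef_rot: [0.999, 0.035, 0.0, -0.0]
contact_force: [-0.4, -3.5, 0.1]
opening: 0.243
```

```bash
python3 -m creep '[[255,0,0.0003,0,0],[255,0,0.0005,0,0],[255,0,0.0005,0,0]]' 55
```

```text
clock: 45.28
tool_pos: [0.4975, -0.1065, 0.0945]
eef_rot: [0.999, 0.035, -0.0, -0.0]
contact_force: [0.7, -1.9, 1.2]
opening: 0.242
```

```bash
python3 -m creep '[[255,0,0.0003,0,0],[255,0,0.0005,0,0],[255,0,0.0005,0,0]]' 55
python3 -m creep '[[255,0,0.0003,0,0],[255,0,0.0005,0,0],[255,0,0.0005,0,0]]' 55
```

```text
clock: 45.65
tool_pos: [0.4975, -0.1068, 0.0945]
eef_rot: [0.999, 0.035, -0.0, -0.0]
contact_force: [1.2, -0.3, 0.9]
opening: 0.243
clock: 46.02
tool_pos: [0.4975, -0.1071, 0.0945]
eef_rot: [0.999, 0.035, -0.0, -0.0]
contact_force: [0.4, 2.9, 1.5]
opening: 0.242
```

```bash
python3 -m creep '[[255,0,-0.0003,0,0],[190,0,-0.0003,0,0],[188,0,-0.0003,0,0],[186,0,-0.0003,0,0],[184,0,-0.0003,0,0],[182,0,-0.0003,0,0],[180,0,-0.0003,0,0],[178,0,-0.0003,0,0],[174,0,-0.0003,0,0],[170,0,-0.0003,0,0]]' 20
python3 - <<'E'
from h import *
p=snap('wrist'); s=state(); print(s['tool_pos'],s['contact_force'],s['opening']); save(p,'w26.png')
E
```

```text
clock: 47.28
tool_pos: [0.4976, -0.1075, 0.0945]
eef_rot: [0.999, 0.035, 0.0, 0.0]
contact_force: [0.3, -0.6, -0.2]
opening: 0.33
[ 0.497603   -0.10751105  0.09453107] [-0.14516623  0.37002081  0.27317324] 0.331855281207961
```

View pics/w26.png

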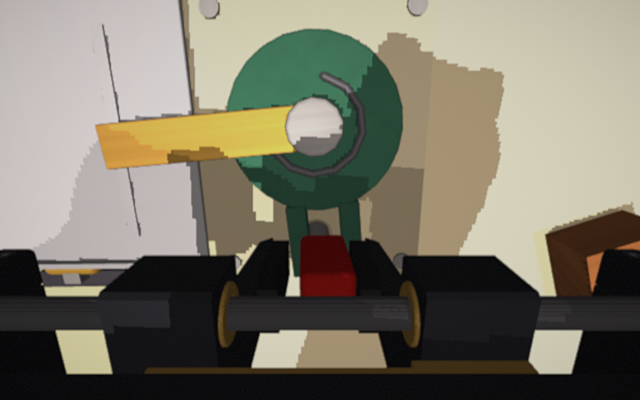

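```bash
python3 -m creep '[[150,0,0.002,0,0],[120,0,0.003,0,0],[90,0,0.003,0,0],[90,0,0.003,0,0],[90,0,0.003,0,0]]'
python3 - <<'E'
from h import *
p=snap('wrist'); s=state(); print(s['tool_pos'],s['contact_force'],s['opening']); save(p,'w27.png')
E
```

```text
clock: 47.95
tool_pos: [0.4978, -0.1105, 0.0945]
eef_rot: [0.999, 0.035, -0.0, 0.0]
contact_force: [0.2, -0.7, 0.4]
opening: 0.648
[ 0.49781098 -0.11046176  0.09450789] [-0.3079944  -0.37930983 -0.41349749] 0.6472630811225583
```

View pics/w27.png

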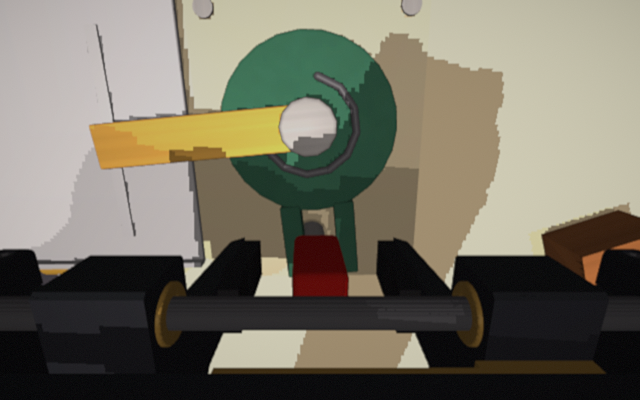

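The fingers are clear on both sides and the pin stands with a slight lean. I'll retreat straight up, then check.

```bash
python3 -m creep '[[90,0,0,-0.03,0],[90,0,0,-0.07,0],[90,0,0,-0.12,0],[90,0,0,-0.16,0],[90,-0.02,0.05,-0.18,0],[90,-0.05,0.1,-0.18,0],[90,-0.08,0.15,-0.18,0],[90,-0.1,0.2,-0.18,0],[90,-0.1,0.2,-0.18,0]]'
python3 - <<'E'
from h import *
p=snap('wrist'); save(p,'w28.png')
p=snap('top'); save(p,'top6.png',4,(270,140,430,260))
p2=snap('side'); save(p2,'side11.png',4,(270,170,440,290))
for n in('pin_head','pin_foot','fork','flap_lip','wheel_axis'):
    a=place(p,n,1);b=place(p2,n,1); print(n,a,b, tri([(p,a[0][0]),(p2,b[0][0])]) if a and b else '')
E
```

```text
clock: 49.12
tool_pos: [0.4091, -0.3219, 0.2746]
eef_rot: [1.0, 0.03, -0.001, 0.001]
contact_force: [0.4, 1.5, -0.7]
opening: 0.649
pin_head [(array([384.4, 222.3]), 0.44)] [] 
pin_foot [] [] 
fork [(array([384.6, 222.7]), 0.65)] [(array([325.9, 245.2]), 0.44)] (array([ 0.49564849, -0.11133907,  0.08488597]), [array([ 0.1, -0.5]), array([-0.6,  0.1])])
flap_lip [(array([324.7, 226.8]), 0.66)] [(array([295.3, 206.9]), 0.82)] (array([0.48423703, 0.04358044, 0.06844852]), [array([-0.3,  1.2]), array([ 1.3, -0.2])])
wheel_axis [(array([377.2, 198.9]), 0.93)] [(array([346.8, 239.8]), 0.84)] (array([ 0.55874708, -0.09682478,  0.05655223]), [array([-0.1,  0.4]), array([ 0.4, -0.1])])
```

View pics/top6.png

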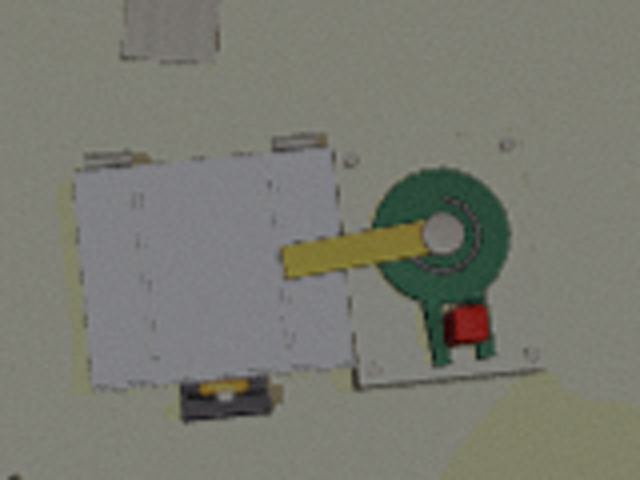

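View pics/side11.png

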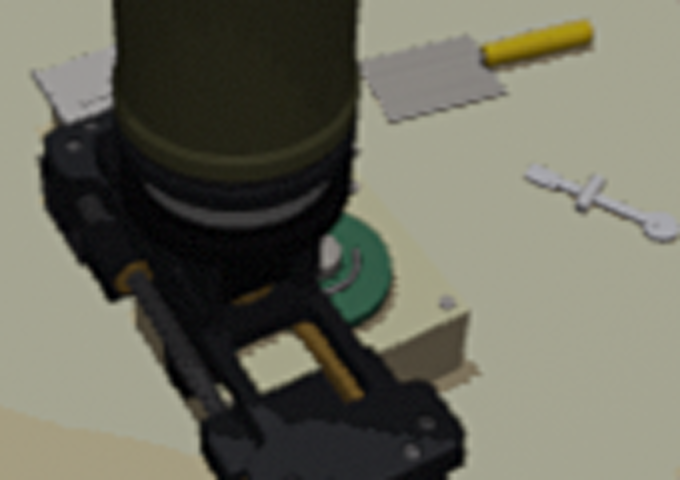

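View pics/w28.png

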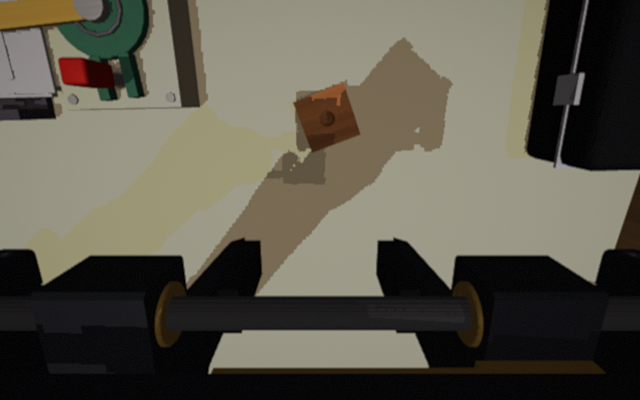

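```bash
python3 -m creep '[[90,0.02,-0.05,0,0],[90,0.04,-0.1,0,0],[90,0.06,-0.15,0,0],[90,0.07,-0.19,0,0],[90,0.07,-0.19,0.02,0],[90,0.07,-0.19,0.02,0],[90,0.07,-0.19,0.02,0],[90,0.07,-0.19,0.02,0]]'
python3 - <<'E'
from h import *
p=snap('wrist'); print(state()['tool_pos']); save(p,'w29.png',3.4,(180,30,415,205))
E
```

```text
clock: 50.78
tool_pos: [0.4688, -0.1234, 0.2551]
eef_rot: [0.999, 0.034, 0.001, 0.0]
contact_force: [0.4, -0.3, -0.4]
opening: 0.647
[ 0.46877662 -0.12331462  0.25506283]
```

View pics/w29.png

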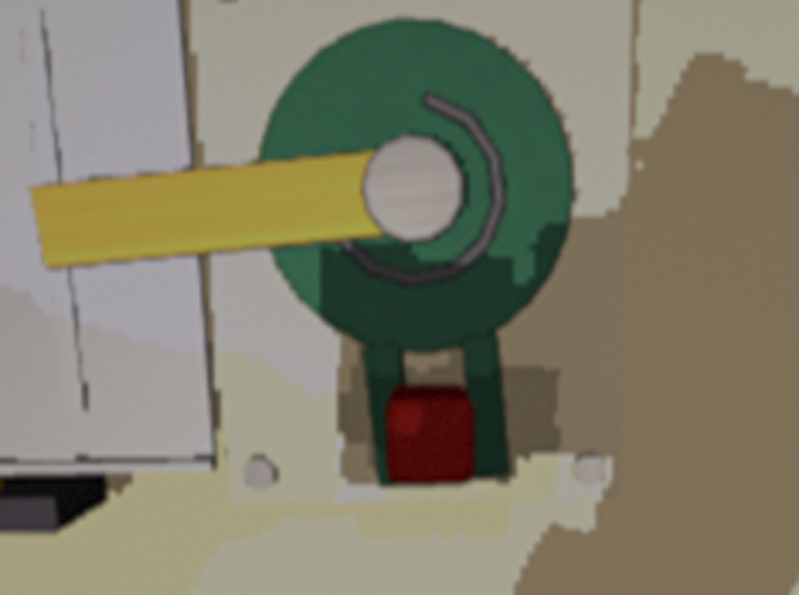

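Run:
```python
from h import *
p=snap('wrist'); s=state()
H=np.array(p['hand_eye'])
def cam(pos,q):
    Rt=Ro.from_quat(q/np.linalg.norm(q)).as_matrix(); Rc=Rt@H[:3,:3]; tc=Rt@H[:3,3]+pos
    return dict(K=p['K'],R=Rc.T,t=-Rc.T@tc)
def ang(c,a,b,z,f,o):
    A=onz(c,np.array(a)/f+o,z);B=onz(c,np.array(b)/f+o,z); d=(B-A)[:2]; return np.degrees(np.arctan2(d[1],d[0])).round(2),np.linalg.norm(d).round(4)
c19=cam(np.array([.54016,-.16373,.17037]),np.array([.805,.594,0,0]))
o=np.array([220,90]); print('rest yaw',np.degrees(2*np.arctan2(.594,.805)))
print('rest dog up',ang(c19,(430,52),(0,55),.086,5,o),'lo',ang(c19,(420,213),(0,213),.086,5,o))
print('rest prongs',ang(c19,(370,410),(372,668),.075,5,o),ang(c19,(628,410),(624,665),.075,5,o))
o=np.array([180,30]); f=3.4; c=p
print('now dog up',ang(c,(370,150),(30,186),.086,f,o),'lo',ang(c,(375,235),(48,268),.086,f,o))
print('now prongs',ang(c,(363,345),(382,485),.075,f,o),ang(c,(497,335),(510,475),.075,f,o))
print('flap right edge',ang(c,(183,0),(213,465),.064,f,o), 'screws',ang(c,(260,472),(590,470),.059,f,o))
hd=onz(c,np.array([430,440])/f+o,.132); ax=onz(c,np.array([413,188])/f+o,.086); print('headtop@.132',hd,'axis',ax)
```

```text
rest yaw 72.84635661815139
rest dog up (np.float64(163.14), np.float64(0.0587)) lo (np.float64(162.76), np.float64(0.0588))
rest prongs (np.float64(-107.99), np.float64(0.0415)) (np.float64(-106.83), np.float64(0.041))
now dog up (np.float64(99.48), np.float64(0.0927)) lo (np.float64(99.33), np.float64(0.0909))
now prongs (np.float64(-169.79), np.float64(0.0416)) (np.float64(-170.38), np.float64(0.0413))
flap right edge (np.float64(-176.16), np.float64(0.1302)) screws (np.float64(-85.82), np.float64(0.1039))
headtop@.132 [ 0.49685636 -0.11057618  0.132     ] axis [ 0.55800615 -0.10086148  0.086     ]
```

The wheel angle comes out near 1.10 rad, which clears 1.08 by only a little. I'll measure it more carefully with line fits before deciding.

```bash
cat > ang.py <<'E'
from h import *
def dogang(img,c,z=.086):
    h=cv2.cvtColor(img,cv2.COLOR_BGR2HSV); m=cv2.inRange(h,(18,100,90),(35,255,255))
    m=cv2.morphologyEx(m,cv2.MORPH_OPEN,np.ones((3,3)))
    cs=max(cv2.findContours(m,cv2.RETR_EXTERNAL,cv2.CHAIN_APPROX_NONE)[0],key=cv2.contourArea)
    W=np.array([onz(c,q[0].astype(float),z)[:2] for q in cs])
    (cx,cy),(w,hh),a=cv2.minAreaRect((W*1000).astype(np.float32)); 
    if w<hh:a+=90;w,hh=hh,w
    th=np.radians(a); u=np.array([np.cos(th),np.sin(th)]);v=np.array([-u[1],u[0]]);C=np.array([cx,cy])/1000
    S=(W-C)@u;T=(W-C)@v; out=[]
    for sg in(1,-1):
        k=(abs(S)<w/1000*.38)&(sg*T>hh/1000*.25)
        f=cv2.fitLine((W[k]*1000).astype(np.float32),cv2.DIST_HUBER,0,.01,.01).ravel(); out.append((np.degrees(np.arctan2(f[1],f[0]))%180).round(2))
    return out,round(w,1),round(hh,1)
def cam(p,pos,q):
    q=np.array(q,float);Rt=Ro.from_quat(q/np.linalg.norm(q)).as_matrix(); H=np.array(p['hand_eye']); Rc=Rt@H[:3,:3]; tc=Rt@H[:3,3]+pos
    return dict(K=p['K'],R=Rc.T,t=-Rc.T@tc)
E
python3 - <<'E'
from ang import *
p=snap('wrist'); s=state(); print(s['eef_rot'])
print('now',dogang(p['image'],p))
print('w18 rest',dogang(cv2.imread('pics/w18.png'),cam(p,np.array([.53988,-.16428,.17012]),[.805,.594,0,0])))
print('w22-ish w25',dogang(cv2.imread('pics/w25.png'),cam(p,np.array([.49727,-.10523,.09666]),[.999,.035,0,0])))
print('w27',dogang(cv2.imread('pics/w27.png'),cam(p,np.array([.49781,-.11046,.09451]),[.999,.035,0,0])))
t=snap('top'); print('top now',dogang(t['image'][140:260,270:430]*1 if 0 else t['image'],t))
print('top0',dogang(cv2.imread('pics/top0.png'),t))
cv2.imwrite('pics/w30.png',p['image'])
E
```

```text
[9.99404040e-01 3.45166645e-02 3.84560738e-04 1.30552383e-04]
now ([np.float32(98.94), np.float32(99.74)], 92.3, 22.1)
w18 rest ([np.float32(162.76), np.float32(163.66)], 93.0, 21.7)
w22-ish w25 ([np.float32(96.3), np.float32(97.49)], 92.7, 21.7)
w27 ([np.float32(98.51), np.float32(99.6)], 91.6, 21.6)
top now ([np.float32(99.56), np.float32(100.52)], 90.2, 21.4)
top0 ([np.float32(162.32), np.float32(163.28)], 90.5, 21.5)
```

```bash
python3 - <<'E'
from h import *
p=snap('wrist'); s=state(); print('A',s['tool_pos'].tolist() if hasattr(s['tool_pos'],'tolist') else s['tool_pos'],list(s['eef_rot'])); cv2.imwrite('pics/A.png',p['image']); save(p,'A8.png',10,(285,140,345,195))
E
python3 -m creep '[[90,0,-0.05,-0.02,0],[90,0,-0.09,-0.02,0],[90,0,-0.09,-0.02,0],[90,0,-0.09,-0.02,0],[90,0,-0.09,-0.02,0],[90,0,-0.09,-0.02,0]]'
python3 - <<'E'
from h import *
p=snap('wrist'); s=state(); print('B',list(s['tool_pos']),list(s['eef_rot'])); save(p,'B.png')
E
```

```text
A [0.468602304796526, -0.12280316487844985, 0.25473364438458423] [np.float64(0.9993971820517442), np.float64(0.03471639830930168), np.float64(0.00019952260379055666), np.float64(6.622834328527255e-05)]
clock: 51.78
tool_pos: [0.4623, -0.0339, 0.2744]
eef_rot: [0.999, 0.034, -0.0, 0.0]
contact_force: [0.6, -0.6, 0.5]
opening: 0.644
B [np.float64(0.462269837963495), np.float64(-0.03369633120398178), np.float64(0.27443478727594206)] [np.float64(0.9994180201443685), np.float64(0.03411136220832921), np.float64(-6.317277312241538e-05), np.float64(0.00017885246257796455)]
```

View pics/A8.png

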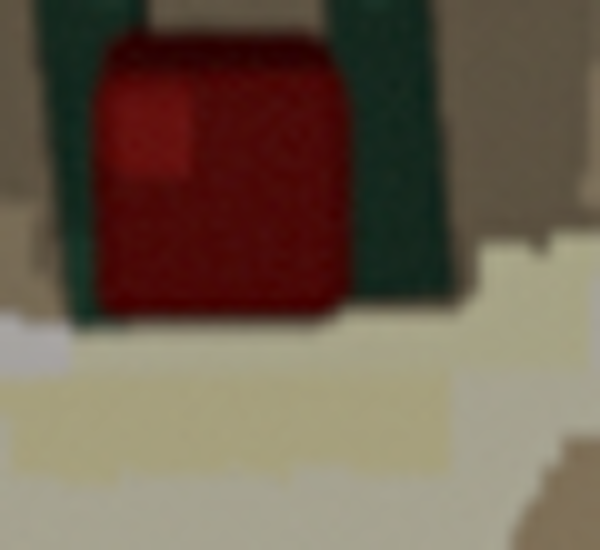

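View pics/B.png

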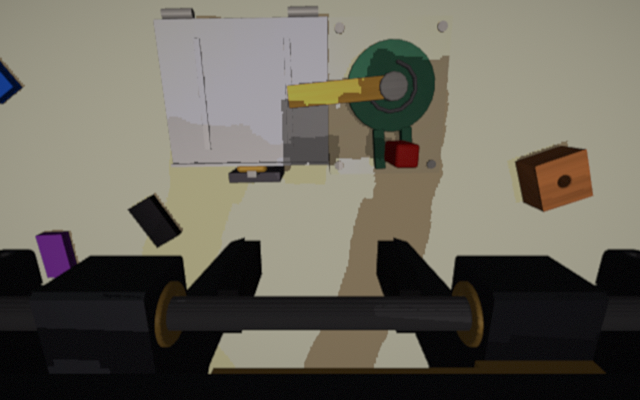

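Run:
```python
from ang import *
im=cv2.imread('pics/B.png'); cv2.imwrite('pics/B8.png',cv2.resize(im[125:180,370:430],None,fx=10,fy=10,interpolation=cv2.INTER_CUBIC))
p=snap('wrist'); print('dog B',dogang(p['image'],p))
```

```text
dog B ([np.float32(98.75), np.float32(99.46)], 92.2, 22.1)
```

View pics/B8.png

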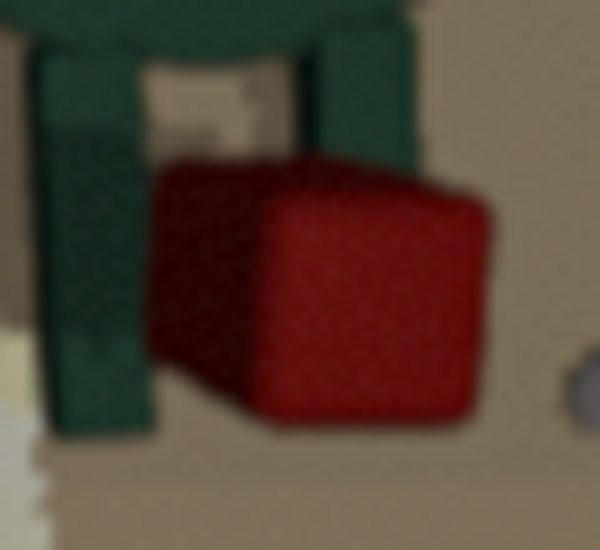

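Run:
```python
from ang import *
p=snap('wrist')
A=cam(p,np.array([.468602,-.122803,.254734]),[.999397,.034716,.0001995,.0000662])
B=cam(p,np.array([.46227,-.033696,.274435]),[.999418,.034111,-.00006,.00018])
a=lambda x,y:np.array([x,y])/10+[285,140]-.05; b=lambda x,y:np.array([x,y])/10+[370,125]-.05
print(tri([(A,a(224,194)),(B,b(372,308))]))
h=.011
# head frame x fwd(+x world), y left, z up ; head centre at 0
C={'tfl':(h,h,.022),'tfr':(h,-h,.022),'tbl':(-h,h,.022),'tbr':(-h,-h,.022),'bfl':(h,h,-.022),'bfr':(h,-h,-.022),'bbl':(-h,h,-.022)}
obs=[(A,a(95,68),'tfl'),(A,a(346,68),'tfr'),(A,a(98,320),'tbl'),(A,a(354,318),'tbr'),(A,a(110,34),'bfl'),(A,a(330,34),'bfr'),
 (B,b(262,184),'tfl'),(B,b(495,198),'tfr'),(B,b(250,430),'tbl'),(B,b(478,430),'tbr'),(B,b(156,158),'bfl'),(B,b(146,358),'bbl')]
def pose(v): return Ro.from_euler('xyz',v[3:6])
def res(v):
    R=pose(v); return np.concatenate([(proj(c,R.apply(C[k])+v[:3])[0]-u) for c,u,k in obs])
f=least_squares(res,[.496,-.11,.11,0,0,.07],loss='soft_l1')
R=pose(f.x); ax=R.apply([0,0,1]); foot=f.x[:3]-.086*ax
print(f.x.round(4),'tilt',np.arccos(ax[2]).round(3),ax.round(3),'foot',foot.round(4)); print(res(f.x).round(1))
```

```text
(array([ 0.49631559, -0.11068688,  0.12957759]), [array([0. , 0.1]), array([ 0. , -0.1])])
[ 0.4953 -0.1102  0.1073  0.0247  0.0322  0.0666] tilt 0.041 [ 0.034 -0.023  0.999] foot [ 0.4924 -0.1083  0.0213]
[-0.3 -0.3  0.9 -0.3 -0.2  0.6  0.   0.8  0.4 -0.4  1.1 -0.4 -0.5  0.2
  0.6 -1.2 -0.7  0.1  0.5  0.  -0.9 -0.1 -1.   1.3]
```

Run:
```python
from ang import *
im=cv2.imread('pics/B.png'); cv2.imwrite('pics/B9.png',cv2.resize(im[145:180,300:350],None,fx=10,fy=10,interpolation=cv2.INTER_CUBIC))
im=cv2.imread('pics/A.png'); cv2.imwrite('pics/A9.png',cv2.resize(im[145:180,215:265],None,fx=10,fy=10,interpolation=cv2.INTER_CUBIC))
```

```text
(no output)
```

View pics/B9.png

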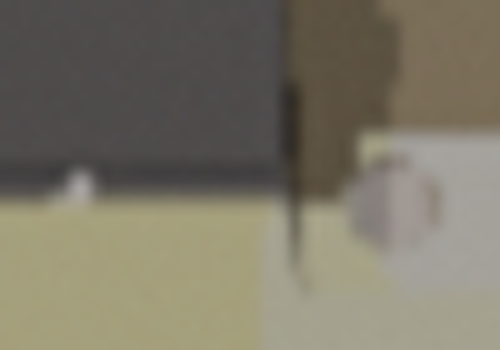

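View pics/A9.png

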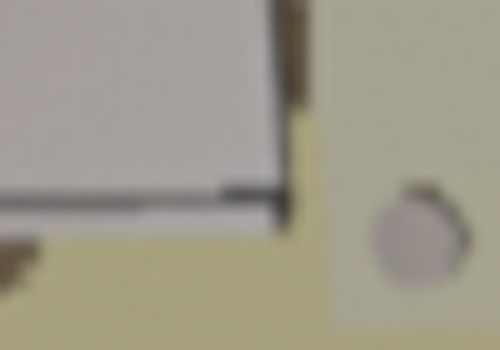

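Run:
```python
from ang import *
p=snap('wrist')
A=cam(p,np.array([.468602,-.122803,.254734]),[.999397,.034716,.0001995,.0000662])
B=cam(p,np.array([.46227,-.033696,.274435]),[.999418,.034111,-.00006,.00018])
print('corner',tri([(A,np.array([243.1,168.2])),(B,np.array([328.6,164.7]))]))
print('screw',tri([(A,np.array([215+42.2,145+23.5])),(B,np.array([300+39.5,145+20.3]))]))
s=state(); print(s['clock'],s['contact_force'])
```

```text
corner (array([ 0.47361889, -0.04326521,  0.06929089]), [array([-0., -0.]), array([0., 0.])])
screw (array([ 0.4722034 , -0.05601766,  0.05895301]), [array([0. , 0.1]), array([-0. , -0.1])])
51.975 [0.90240377 0.20950514 0.491053  ]
```

The flap corner stands at z ≈ 0.069 and a screw on the flat top at 0.059. A shut flap should stand about 7 mm above the flat top, and one left ajar about 20 mm. The arm is clear of everything, so I'm handing in.

Run:
```python
from plant import telemetry, r
print(r.finish_job()); print(telemetry.get_state()['clock'])
```

```text
the job is handed in; nothing more can be done
None
the job is handed in; nothing more can be done
```

I finished every step and handed the job in at about 52 s; no verdict was given. The weakest points are the wheel angle, which is close to its limit, and one hard press on the flap.

**What I did**
- **Blanks:** I laid the four cork blanks that were present in the bin, in two stacks of two. One was knocked aside during the run, so I measured it again before picking it up.
- **Flap:** I pushed it over and pressed it to its stop.
- **Pin and wheel:** I stood the pin in the fork and wound the wheel until the dog was over the flap. I then lowered the pin into the lock hole, eased the spring load onto the hole wall and opened the fingers slowly.

**Last checks**
- **Blanks:** the last wrist view before shutting the flap showed both stacks in the bin, and no cork was left on the bench.
- **Flap:** it looks flush. Its front corner measured about 10 mm above the flat top, where about 7 mm was expected; an ajar flap would stand about 20 mm above it.
- **Pin:** the two-view fit puts it fully home, with the foot about 36 mm below the mouth and a tilt of about 0.04 rad. The fit put the foot about 3–4 mm sideways from the hole centre. That is more than the hole's play allows, so I take it as measurement error.
- **Bystanders:** the slick and key look unmoved in the last pictures. I did not measure any of the four bystanders at the end; no move went near them.

**What disagreed or went less well**
- **Wheel angle:** the wrist views give 1.09 to 1.12 rad and the top view about 1.095. All are above the 1.08 limit but below the nominal 1.15, so the margin is small.
- **Flap press:** the last push peaked at about 93 N on the wrist. That is under the 120 N wrist limit but above 40 N; it was made with the fingertips, not the gripper's body.

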